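Empty the isolation-ball pails and hang them on the carousel

TASK

Tip every coloured pail over the grey tray so that its balls all end up in the tray, then hang the empty pail upright by its bail on a free hook of the carousel, one pail to a hook; any ball lying loose on the bench goes into the tray too. Turn the carousel by its red knob so that the free hook you are about to use is at the front, by the yellow pointer, before you hang a pail on it. Leave the valve, the record clamp and the spray can where they are.

Things in the scene. Friction and masses are not known exactly. Their poses are not given: they have to be found in the camera images.
- stand: fixed black round foot (190 mm across, 14 mm high) of the carousel; origin at the centre of its underside, on the upright turning axis. A yellow pointer on it marks the carousel's front: the stand's own -x direction (roughly towards the robot). The post has 5 equal hooks every 72 degrees; clockwise from above: two with fastened black pails (not removable), hook_a, hook_b, hook_c
- rack (a joint): turn of the carousel, rad, growing anticlockwise seen from above, range -6.2 to 6.2; light friction (about 0.1 N m), stays where it is left. At 0 the first black pail is at the front; a free hook is at the front at 2.513 (hook_a), 3.770 (hook_b), 5.027 (hook_c), or those minus 6.283
- knob (a point): centre of the red bar grip on top of the carousel's post, on the turning axis: 90 mm long, 14 mm thick, 36 mm high, its centre 278 mm above the table (top at 296 mm). It turns with the rack; this point's x axis lies along the bar
- hook_a (a point): free hook: where the middle of a bail's bar comes to rest, 115 mm from the turning axis, 215 mm above the table. Two parallel level prongs (8 mm thick, centre lines 58 mm apart) point straight out from 75 to 146 mm from the axis; tips turn up to 233 mm above the table. Lay the bail across both from above, square to them, fingers between the prongs
- hook_b (a point): free hook: where the middle of a bail's bar comes to rest, 115 mm from the turning axis, 215 mm above the table. Two parallel level prongs (8 mm thick, centre lines 58 mm apart) point straight out from 75 to 146 mm from the axis; tips turn up to 233 mm above the table. Lay the bail across both from above, square to them, fingers between the prongs
- hook_c (a point): free hook: where the middle of a bail's bar comes to rest, 115 mm from the turning axis, 215 mm above the table. Two parallel level prongs (8 mm thick, centre lines 58 mm apart) point straight out from 75 to 146 mm from the axis; tips turn up to 233 mm above the table. Lay the bail across both from above, square to them, fingers between the prongs
- red_bail (a point): middle of the straight round bar (12 mm thick, 108 mm long) of the red pail's rigid wire bail, which is fixed and does not swing; y axis along the bar, z up the pail's axis. The bar is 108 mm above the pail's underside and 60 mm above its rim; two 8 mm side wires run down to the rim
- red_pail: the red pail; origin at the centre of its underside, z up its axis. Open cone 48 mm deep, 68 mm across the foot, 116 mm across the rim, wall 3 mm (sides lean out 27 degrees), 0.14 to 0.24 kg; its balls roll out once it is tipped beyond about 75 degrees. May be absent: its balls then lie loose on the table
- red_ball1_center (a point): centre of a bright metal isolation ball, 32 mm across, 50 g, at first inside the red pail, or loose on the table if that pail is absent
- red_ball2_center (a point): centre of a bright metal isolation ball, 32 mm across, 50 g, at first inside the red pail, or loose on the table if that pail is absent
- blue_bail (a point): middle of the straight round bar (12 mm thick, 108 mm long) of the blue pail's rigid wire bail, which is fixed and does not swing; y axis along the bar, z up the pail's axis. The bar is 108 mm above the pail's underside and 60 mm above its rim; two 8 mm side wires run down to the rim
- blue_pail: the blue pail; origin at the centre of its underside, z up its axis. Open cone 48 mm deep, 68 mm across the foot, 116 mm across the rim, wall 3 mm (sides lean out 27 degrees), 0.14 to 0.24 kg; its balls roll out once it is tipped beyond about 75 degrees. May be absent: its balls then lie loose on the table
- blue_ball1_center (a point): centre of a bright metal isolation ball, 32 mm across, 50 g, at first inside the blue pail, or loose on the table if that pail is absent
- blue_ball2_center (a point): centre of a bright metal isolation ball, 32 mm across, 50 g, at first inside the blue pail, or loose on the table if that pail is absent
- yellow_bail (a point): middle of the straight round bar (12 mm thick, 108 mm long) of the yellow pail's rigid wire bail, which is fixed and does not swing; y axis along the bar, z up the pail's axis. The bar is 108 mm above the pail's underside and 60 mm above its rim; two 8 mm side wires run down to the rim
- yellow_pail: the yellow pail; origin at the centre of its underside, z up its axis. Open cone 48 mm deep, 68 mm across the foot, 116 mm across the rim, wall 3 mm (sides lean out 27 degrees), 0.14 to 0.24 kg; its balls roll out once it is tipped beyond about 75 degrees. May be absent: its balls then lie loose on the table
- yellow_ball1_center (a point): centre of a bright metal isolation ball, 32 mm across, 50 g, at first inside the yellow pail, or loose on the table if that pail is absent
- yellow_ball2_center (a point): centre of a bright metal isolation ball, 32 mm across, 50 g, at first inside the yellow pail, or loose on the table if that pail is absent
- tray_floor (a point): centre of the inner floor of a loose grey open tray, 170 mm (its x) by 200 mm (its y) by 55 mm high outside, walls and floor 6 mm thick, 0.9 kg; the floor is 6 mm above the table
- valve_mid (a point): bystander: an amber glass valve, 48 mm across, 102 mm high, standing; point 50 mm up
- clamp_mid (a point): bystander: a brass record clamp, 76 mm across, 55 mm high; point 27 mm up
- spray_mid (a point): bystander: a can of contact cleaner, 52 mm across, 150 mm high; point 75 mm up

How it is judged:
By the outcome, as a careful person would: the job done as asked, in the order asked, and still so for the second after the job is handed in, with the robot touching nothing.
Of red_pail, blue_pail, yellow_pail only 2 to 3 are there at a start; the rules pass over those that are not, and their reading is None.
At some moment in a run one of red_pail, blue_pail, yellow_pail, tray may be knocked a few centimetres aside while the robot is not near it.
It also fails if it takes over 200 s, if anything falls off the work surface, if the arm or the gripper's body presses on something with over 40 N, if the wrist force passes 120 N, or if a joint passes its speed limit or range.

ROBOT

A 6-joint arm with a two-finger parallel gripper is mounted at the origin on the work surface. World frame = base frame: x ahead of the robot, y to its left, z up, the work surface at z = 0. Lengths are in m, angles in rad, forces in N, time in s.
With the tool pointing down it reaches from about 0.425 to 0.95 m from the base axis. Payload 3.5 kg.
Tool frame: the origin (TCP) lies midway between the tips of the shut fingers; the grasp point (between the pads) lies 19 mm behind it; z points along the fingers, y is the line along which they close (so a half turn about z gives the same grasp; the last joint's range is limited). The gripper opens to 85 mm and grips with 20 to 120 N. Pads are 22 mm wide; open, the fingers measure 114 mm over their backs; the gripper's body (76 mm by 85 mm) begins 54 mm behind the grasp point. The pads swing forward as they close: fully open they stand 13 mm farther back than shut.
Start: joints at [-1.407, 0.286, 1.577, -0, 1.279, -0.15], TCP at [0.208, -0.642, 0.231] pointing down, gripper open.
Joint ranges: [-2.77, 2.77], [-0.9, 2.22], [0.21, 2.48], [-1.53, 4.67], [0.24, 2.81], [-2.84, 2.84]. Speed limits (rad/s): [2.79, 2.79, 3.14, 3.14, 3.14, 3.14].

INTERFACE

Orientations are given as a unit quaternion [x, y, z, w].
In Python, from plant import get_state, read_camera, ctrl gives the robot as it stands.
- The arm moves only by the shell command python3 -m crank 'ROWS' [FORCE]. ROWS is JSON, a list of rows, each a list of 3 entries, a list of its own where there are three numbers: the shift along the tool's x, y, z in mm, then the turn about the tool's z in degrees, then the closure in counts, from 0 (fully open) to 255 (shut). In form: [[[tx, ty, tz], yaw, claw], ...]. A call has 1 to 10 rows; each row is the pose to reach, as a shift and turn from the pose commanded when the call began, along the tool's axes at that moment; what a row does not reach only later rows make up. A row lasts 1/10 s, in which the tool goes at most 50 mm and 8.59 degrees, less where a joint would pass 70% of its speed; a pose out of reach is approached as far as the arm can. A call with a gripper value outside its range is refused whole. The fingers move at their own pace and stop on an object; FORCE is the grip in N (left out, the last holds). Time passes only in rows, so rows that repeat a pose let the fingers close. It gives the time, the measured TCP pose, the force, the opening and the grip force at its end, in the units of the state.
- get_state(): the state, without advancing time (a new reading comes with each control period).
- read_camera(name): name is "side" or "top" or "wrist"; returns a dict with "frame" (480x640x3 uint8, blue, green, red), "range_z" (480x640 float32, m along the optical axis (not along the pixel's ray), 0 where there is no reading), "vfov" (degrees; the focal length in pixels is half the picture's height over the tangent of half this angle, whatever the lens; pixels are square), "cx", "cy" (the principal point, pixels), "origin" and "orientation" of the camera in the world. Camera axes: x right, y down, z forward; pixel columns grow to the right and rows downward; lengths in m; the calibration is good to about 2 mm. A picture is of the moment at which its call begins.
- ctrl.sign_off(): hands the job in; it is judged then, once.
The state is a dict: "time": time; "qpos": joint angles; "dq": joint speeds; "joint_efforts": joint torques, N m; "eef_pos": TCP position; "tcp_rot": TCP orientation; "contact_force": force on the tool from outside, world axes, zero at the start; "wrist_torque": the same for the moment, N m; "opening": opening from 0.0 (shut) to 1.0 (fully open); "finger_force": force on a finger pad.
Only numpy, scipy, OpenCV 4.12 (cv2) and the standard library are available. Lean on these libraries where they do the work, as an engineer would, in place of code of your own. Each camera call takes 0.05 s, during which the arm holds its last target. There are 200 camera calls.

## Working session

There is one attempt and no reset: what is moved stays moved. The work goes in short steps, Python scripts to look and compute and a shell command to move; the robot and the scene stay as the last step left them, time stands still between calls to the robot, and variables do not carry over. Pictures are saved under pics/ and viewed, at most 14 in all, crops included, and the job is handed in when it is done.

```bash
ls; mkdir -p pics; cat > h.py <<'E'
import numpy as np, cv2
from scipy.spatial.transform import Rotation as R
from plant import get_state, read_camera, ctrl
def snap(n,f=None):
    c=read_camera(n)
    if f: cv2.imwrite('pics/'+f,c['frame'])
    return c
def cloud(c):
    F=240/np.tan(np.radians(c['vfov'])/2)
    v,u=np.mgrid[:480,:640]; z=c['range_z']
    P=np.stack([(u-c['cx'])/F*z,(v-c['cy'])/F*z,z],-1)
    W=P@R.from_quat(c['orientation']).as_matrix().T+np.array(c['origin'])
    W[z<=0]=np.nan
    return W
E
python3 - <<'E'
from h import *
s=get_state();print(s)
for n in('top','side'):
    c=snap(n,n+'0.png');print(n,c['vfov'],c['cx'],c['cy'],c['origin'],c['orientation'])
    np.save(n+'.npy',cloud(c))
E
```

```text
pics
{'time': 0.0, 'qpos': array([-1.40699229e+00,  2.87174098e-01,  1.57818369e+00,  2.33536251e-05,
        1.27860299e+00, -1.49974606e-01]), 'dq': array([-2.41023366e-04,  9.22284372e-06,  9.44673891e-04, -6.71710834e-04,
        1.24026467e-03,  8.97517531e-04]), 'joint_efforts': array([-5.45315543e-04, -4.05983627e+01, -2.92627251e+01, -2.01315484e-04,
        5.67277035e-03,  1.18966810e-05]), 'eef_pos': array([ 0.20828311, -0.64136798,  0.22993794]), 'tcp_rot': array([ 9.87717929e-01,  1.56243048e-01,  2.99022754e-06, -1.18411293e-03]), 'contact_force': array([-0.48208831,  0.07856328,  0.30903318]), 'wrist_torque': array([-0.01215144, -0.01103888, -0.00042856]), 'finger_force': 0.0, 'opening': 0.9970361625542599}
top 47.932324628603666 326.6789108521389 245.10368283902545 [ 0.25605824 -0.01117961  1.63269576] [-0.69946848  0.70956621 -0.05990022  0.06059374]
side 54.5067946887901 319.1627821758937 237.34235402597162 [-0.07765602  0.56583977  0.8040402 ] [-0.33933367  0.82316295 -0.41923219  0.17748181]
```

View pics/top0.png

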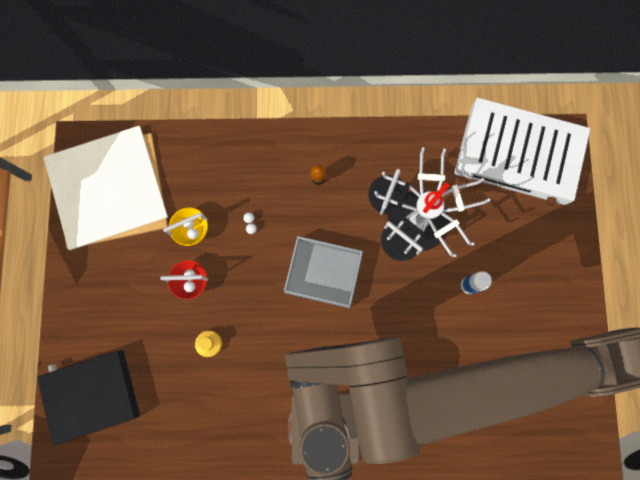

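View pics/side0.png

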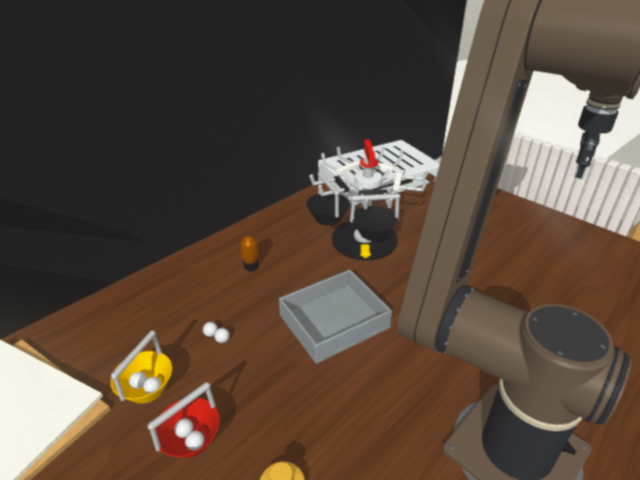

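The blue pail is absent, so its two balls lie loose at top (249,217) and (251,229). Yellow pail is at (188,227), red at (187,280), tray at (324,272), carousel at (432,204) and the spray can near (476,283).

```bash
cat >> h.py <<'E'
def ray(c,u,v,h):
    F=240/np.tan(np.radians(c['vfov'])/2)
    d=R.from_quat(c['orientation']).apply([(u-c['cx'])/F,(v-c['cy'])/F,1]); o=np.array(c['origin'])
    return o+d*(h-o[2])/d[2]
def med(W,m): return np.nanmedian(W[m],axis=0)
E
python3 - <<'E'
from h import *
np.set_printoptions(precision=4,suppress=True)
W=np.load('top.npy');f=cv2.imread('pics/top0.png');hsv=cv2.cvtColor(f,cv2.COLOR_BGR2HSV).astype(int)
H,S,V=hsv[...,0],hsv[...,1],hsv[...,2];Z=W[...,2]
for p in [(10,10),(320,240),(600,100),(249,217),(251,229),(318,174),(208,344),(476,283),(432,204),(324,272)]: print(p,W[p[1],p[0]])
roi=np.zeros(Z.shape,bool)
def cl(m,minp=15):
    n,l,st,ce=cv2.connectedComponentsWithStats(m.astype(np.uint8),connectivity=8)
    for i in range(1,n):
        if st[i,4]>=minp:
            q=W[l==i];cen=np.nanmean(q,0)
            d=q[:,:2]-cen[:2];d=d[~np.isnan(d[:,0])];w,v=np.linalg.eigh(d.T@d)
            print(st[i],ce[i],'mean',cen,'min',np.nanmin(q,0),'max',np.nanmax(q,0),'ax deg',np.degrees(np.arctan2(v[1,1],v[0,1])))
print('red');cl((S>150)&((H<6)|(H>174))&(V>120))
u,v=np.meshgrid(np.arange(640),np.arange(480))
left=(u>150)&(u<225)&(v>190)&(v<310)
print('bails');cl(left&(Z>.095)&(Z<.13))
print('rims');cl(left&(S>150)&(Z>.042)&(Z<.056))
print('white balls');cl((u>235)&(u<265)&(v>200)&(v<245)&(S<60)&(V>150))
print('tray rim');m=(u>270)&(u<375)&(v>225)&(v<315)&(Z>.047)&(Z<.065);cl(m)
c=cv2.minAreaRect(W[m][:,:2].astype(np.float32));print(c)
print('carousel bits');cl((u>350)&(u<500)&(v>130)&(v<270)&(Z>.195)&(Z<.245)&(S<90))
print('blk');cl((u>350)&(u<500)&(v>130)&(v<270)&(Z<.03)&(V<40),100)
print('byst');cl((u>300)&(u<335)&(v>155)&(v<190)&(Z>.03));cl((u>190)&(u<225)&(v>325)&(v<362)&(Z>.04));cl((u>455)&(u<495)&(v>265)&(v<300)&(Z>.1))
S2=np.load('side.npy');g=cv2.cvtColor(cv2.imread('pics/side0.png'),cv2.COLOR_BGR2HSV)
W=S2;print('pointer');cl((g[...,0]>22)&(g[...,0]<32)&(g[...,1]>180)&(g[...,2]>150)&(u>340)&(u<390)&(v>235)&(v<270))
E
```

```text
(10, 10) [ 1.436   1.116  -0.1362]
(320, 240) [0.553  0.0087 0.0032]
(600, 100) [ 1.3385 -1.3033 -0.7501]
(249, 217) [0.6225 0.2235 0.029 ]
(251, 229) [0.5847 0.2167 0.0314]
(318, 174) [0.7353 0.0111 0.093 ]
(208, 344) [0.2443 0.3326 0.0605]
(476, 283) [ 0.3998 -0.4211  0.1492]
(432, 204) [ 0.5896 -0.2818  0.2918]
(324, 272) [ 0.4544 -0.0023  0.0001]
red
[423 182  27  31 294] [435.2925 197.5748] mean [ 0.6135 -0.2967  0.2657] min [ 0.5722 -0.3961 -0.0093] max [ 0.7351 -0.2607  0.3031] ax deg 141.02390465734132
[169 260  38  17 365] [187.1425 267.8521] mean [0.4691 0.4069 0.0302] min [ 0.4415  0.3477 -0.0064] max [0.4979 0.4663 0.0551] ax deg 89.11795349358685
[167 280  40  20 435] [185.8851 288.1517] mean [0.409  0.4101 0.0247] min [ 0.3749  0.3479 -0.0048] max [0.4362 0.4737 0.0549] ax deg 89.15740501546462
bails
[163 213  40  19 174] [182.3333 222.1667] mean [0.591  0.403  0.1127] min [0.5648 0.349  0.0955] max [0.6175 0.4587 0.1215] ax deg 113.42840951528055
[160 275  44   6 178] [181.8989 277.3933] mean [0.4313 0.3995 0.1121] min [0.4244 0.3428 0.0956] max [0.4385 0.4634 0.1228] 
[... 2418 characters left out ...]
85   0.0077] max [ 0.6208 -0.3389  0.0225] ax deg 106.0686733026828
byst
[310 165  16  18 220] [317.6091 173.2864] mean [0.7405 0.0124 0.0833] min [ 0.7219 -0.0097  0.0313] max [0.7652 0.036  0.1075] ax deg 89.43078259010231
[199 338  14  13 138] [205.0725 343.8768] mean [0.2447 0.3423 0.0548] min [0.2272 0.3248 0.0405] max [0.2615 0.3615 0.0632] ax deg 110.92699788096905
[468 272  23  20 348] [479.4684 281.3851] mean [ 0.4048 -0.4327  0.1424] min [ 0.3807 -0.4605  0.1005] max [ 0.4314 -0.4104  0.1593] ax deg 122.73248482408839
pointer
[360 244  11  14 111] [364.8198 250.3964] mean [ 0.5615 -0.2427  0.0195] min [ 0.538  -0.2768  0.0124] max [ 0.591  -0.2208  0.0237] ax deg 133.82103809984872
```

```bash
cat >> h.py <<'E'
def go(x,y,z,phi,p0=None,phi0=None):
    """print shift in tool axes (mm) and yaw (deg) to reach TCP x,y,z with tool-x heading phi; tool is pointing down"""
    s=get_state(); p0=s['eef_pos'] if p0 is None else np.array(p0)
    if phi0 is None:
        xt=R.from_quat(s['tcp_rot']).as_matrix()[:,0]; phi0=np.degrees(np.arctan2(xt[1],xt[0]))
    a=np.radians(phi0); d=(np.array([x,y,z])-p0)*1000
    print('shift',np.round([d[0]*np.cos(a)+d[1]*np.sin(a), d[0]*np.sin(a)-d[1]*np.cos(a), -d[2]],1),
          'yaw',round(-((phi-phi0+180)%360-180),1),'| phi0',round(phi0,1),'p0',np.round(p0,4),'q6@',round(np.degrees(np.arctan2(y,x))+90-phi,0))
E
python3 - <<'E'
from h import *
go(.607,-.291,.40,141)
go(.607,-.291,.40,100)
E
```

```text
shift [ 487.4 -210.2 -170. ] yaw -123.0 | phi0 18.0 p0 [ 0.2083 -0.6414  0.23  ] q6@ -77.0
shift [ 487.4 -210.2 -170. ] yaw -82.0 | phi0 18.0 p0 [ 0.2083 -0.6414  0.23  ] q6@ -36.0
```

```bash
python3 -m crank '[[[0,0,-85],0,0],[[0,0,-170],-8,0],[[50,-20,-170],-16,0],[[487,-210,-170],-82,0],[[487,-210,-170],-82,0],[[487,-210,-170],-82,0],[[487,-210,-170],-82,0],[[487,-210,-170],-82,0],[[487,-210,-170],-82,0],[[487,-210,-170],-82,0]]' 30
python3 -m crank '[[[0,0,0],0,0],[[0,0,0],0,0],[[0,0,0],0,0],[[0,0,0],0,0],[[0,0,0],0,0]]'
python3 - <<'E'
from h import *
c=snap('wrist','w1.png');np.save('w1.npy',cloud(c));print(c['origin'],c['orientation'],c['vfov'],c['cx'],c['cy'])
go(.607,-.291,.40,141)
E
```

```text
time: 1.1
eef_pos: [0.495, -0.3897, 0.3917]
tcp_rot: [0.679, 0.734, 0.0, -0.0]
contact_force: [0.3, 0.0, 0.8]
opening: 1.0
finger_force: 0.0
time: 1.6
eef_pos: [0.4929, -0.3926, 0.3919]
tcp_rot: [0.682, 0.731, -0.0, -0.0]
contact_force: [-0.4, 1.7, -0.8]
opening: 1.003
finger_force: 0.0
[ 0.48775538 -0.31330088  0.5350514 ] [0.98716834 0.03421836 0.00516404 0.1558881 ] 62.26926865937262 322.967341982328 243.99702473071184
shift [ 93.3 120.9  -8. ] yaw -47.0 | phi0 94.0 p0 [ 0.493  -0.3925  0.392 ] q6@ -77.0
```

View pics/w1.png

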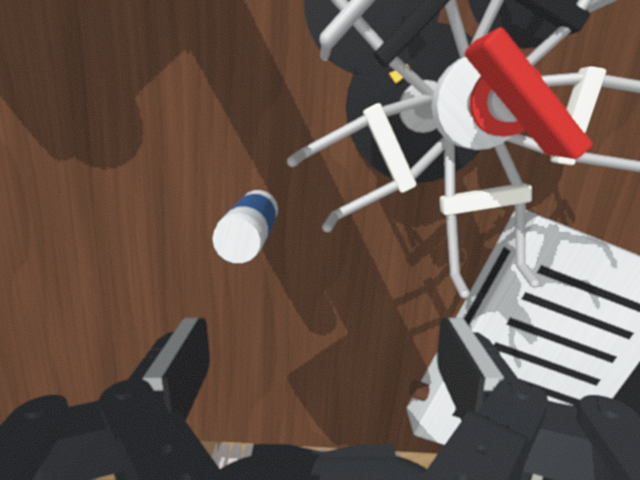

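The wrist view shows the red knob (480,30)-(585,155), a sliver of the yellow pointer at (397,76), and the free hooks around the post at about (475,105).

```bash
python3 - <<'E'
from h import *
np.set_printoptions(precision=4,suppress=True)
W=np.load('w1.npy');f=cv2.imread('pics/w1.png');h=cv2.cvtColor(f,cv2.COLOR_BGR2HSV).astype(int)
Z=W[...,2]
red=(h[...,1]>150)&((h[...,0]<6)|(h[...,0]>174))
m=red&(Z>.289)&(Z<.303);q=W[m];print('knob',m.sum(),cv2.minAreaRect(q[:,:2].astype(np.float32)),q[:,2].mean())
d=q[:,:2]-q[:,:2].mean(0);w,v=np.linalg.eigh(d.T@d);print(np.degrees(np.arctan2(v[1,1],v[0,1])))
u,v=np.meshgrid(np.arange(640),np.arange(480))
for name,A,img in(('wrist',W,f),('side',np.load('side.npy'),cv2.imread('pics/side0.png'))):
    g=cv2.cvtColor(img,cv2.COLOR_BGR2HSV).astype(int)
    y=(g[...,0]>20)&(g[...,0]<33)&(g[...,1]>150)&(g[...,2]>120)
    y&=((u>340)&(u<390)&(v>235)&(v<270)) if name=='side' else ((u>380)&(u<420)&(v>60)&(v<95))
    p=A[y];print(name,y.sum(),np.nanmedian(p,0),np.nanmin(p,0),np.nanmax(p,0))
# prong blocks etc: level prong heights in wrist view
p=W[(Z>.19)&(Z<.245)&(h[...,1]<70)&(h[...,2]>110)&(u<640)]
C=cv2.minAreaRect(q[:,:2].astype(np.float32))[0]
r=np.hypot(p[:,0]-C[0],p[:,1]-C[1]);a=np.degrees(np.arctan2(p[:,1]-C[1],p[:,0]-C[0]))
s=(r>95)&(r<140);hh,e=np.histogram(a[s],bins=np.arange(-180,181,5));print([(int(x),int(n)) for x,n in zip(e,hh) if n>5])
E
```

```text
knob 4482 ((0.6087275147438049, -0.29414498805999756), (0.01498236134648323, 0.08910968899726868), 48.95517349243164) 0.2955322933749647
139.24531988167692
wrist 84 [ 0.5708 -0.2632  0.0181] [ 0.5636 -0.2689  0.0126] [ 0.5788 -0.257   0.0204]
side 124 [ 0.5616 -0.2423  0.0195] [ 0.538  -0.2796  0.0117] [ 0.591  -0.217   0.0237]
[]
```

```bash
python3 - <<'E'
from h import *
c=snap('side','s1.png');f=c['frame']
crop=cv2.resize(f[140:290,290:450],None,fx=4,fy=4,interpolation=cv2.INTER_CUBIC);cv2.imwrite('pics/s1c.png',crop)
g=cv2.cvtColor(f,cv2.COLOR_BGR2HSV).astype(int);u,v=np.meshgrid(np.arange(640),np.arange(480))
y=(g[...,0]>20)&(g[...,0]<33)&(g[...,1]>150)&(g[...,2]>100)&(u>340)&(u<390)&(v>235)&(v<275)
P=np.array([ray(c,a,b,.016) for a,b in zip(u[y],v[y])])
C=np.array([.6087,-.2941]);d=P[:,:2]-C
r=np.hypot(*d.T);a=np.degrees(np.arctan2(d[:,1],d[:,0]))
print(r.min(),r.max(),np.degrees(np.arctan2(*d.mean(0)[::-1])))
for lo in np.arange(.05,.14,.01):
    k=(r>=lo)&(r<lo+.01)
    if k.sum():print(lo,k.sum(),a[k].min(),a[k].max(),a[k].mean())
E
```

```text
0.03575939539470777 0.0995588438419324 132.5279649013817
0.05 25 118.42267297686548 146.78005883429876 133.0252651896611
0.060000000000000005 22 120.31744315704982 143.22916438505135 131.09165983922068
0.07 22 122.26842676399143 143.73561359015986 132.89890900558038
0.08000000000000002 22 123.20539007444026 142.2458827627207 132.63963066076744
0.09000000000000001 15 125.63001893189076 139.3484550330001 132.42688354671498
```

View pics/s1c.png

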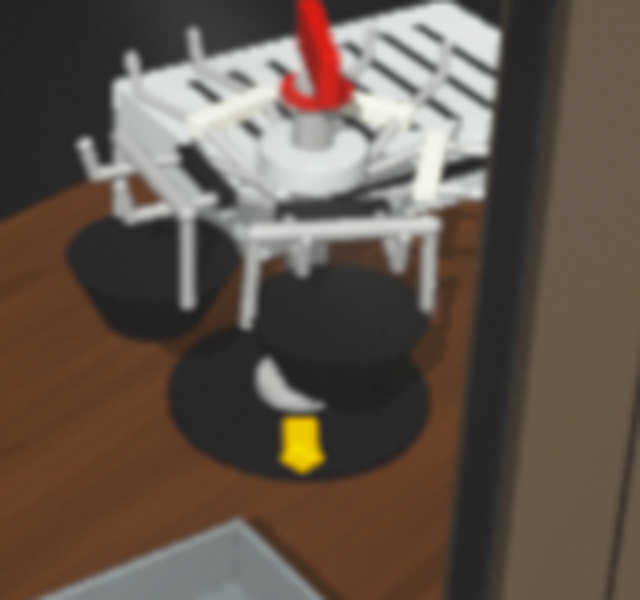

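Pointer is fully visible; front direction is about 132.5°, and the bar is at 139.1° so rack ≈ +6.6°. Bringing hook_c to the front means turning the bar to about 60.5°.

```bash
python3 - <<'E'
from h import *
go(.6087,-.2941,.392,139.1)
E

```

```text
shift [8.990e+01 1.222e+02 1.000e-01] yaw -45.1 | phi0 94.0 p0 [ 0.4931 -0.3923  0.3921] q6@ -75.0
```

```bash
python3 -m crank '[[[90,122,0],-45,0],[[90,122,0],-45,0],[[90,122,0],-45,0],[[90,122,0],-45,0],[[90,122,0],-45,0],[[90,122,0],-45,0],[[90,122,0],-45,0],[[90,122,0],-45,0],[[90,122,0],-45,0]]'
python3 - <<'E'
from h import *
go(.6087,-.2941,.272,139.1)
E

```

```text
time: 2.6
eef_pos: [0.6088, -0.2933, 0.3922]
tcp_rot: [0.35, 0.937, 0.0, 0.0]
contact_force: [-0.4, -1.2, 0.5]
opening: 0.999
finger_force: 0.0
shift [ -0.4  -0.7 120.2] yaw -0.0 | phi0 139.1 p0 [ 0.6088 -0.2933  0.3922] q6@ -75.0
```

```bash
python3 -m crank '[[[0,0,45],0,0],[[0,0,90],0,0],[[0,0,118],0,0],[[0,0,118],0,0],[[0,0,118],0,255],[[0,0,118],0,255],[[0,0,118],0,255],[[0,0,118],0,255],[[0,0,118],0,255],[[0,0,118],0,255]]' 40
python3 -m crank '[[[0,0,0],4,255],[[0,0,0],10,255],[[0,0,0],17,255],[[0,0,0],24,255],[[0,0,0],31,255],[[0,0,0],38,255],[[0,0,0],45,255],[[0,0,0],52,255],[[0,0,0],59,255],[[0,0,0],66,255]]'
python3 -m crank '[[[0,0,0],5,255],[[0,0,0],9,255],[[0,0,0],12.6,255],[[0,0,0],12.6,255],[[0,0,0],12.6,0],[[0,0,0],12.6,0],[[0,0,0],12.6,0],[[0,0,-40],12.6,0],[[0,0,-80],12.6,0],[[0,0,-130],12.6,0]]'
python3 - <<'E'
from h import *
c=snap('top','t2.png');W=cloud(c);u,v=np.meshgrid(np.arange(640),np.arange(480))
c2=snap('wrist');W=cloud(c2);h=cv2.cvtColor(c2['frame'],cv2.COLOR_BGR2HSV).astype(int)
m=(h[...,1]>150)&((h[...,0]<6)|(h[...,0]>174))&(W[...,2]>.287)&(W[...,2]<.305);q=W[m]
d=q[:,:2]-q[:,:2].mean(0);w,vv=np.linalg.eigh(d.T@d)
print(m.sum(),cv2.minAreaRect(q[:,:2].astype(np.float32)),np.degrees(np.arctan2(vv[1,1],vv[0,1])));cv2.imwrite('pics/w2.png',c2['frame'])
go(.43,.40,.30,0)
E
```

```text
time: 3.6
eef_pos: [0.6086, -0.2942, 0.2759]
tcp_rot: [0.349, 0.937, -0.002, 0.0]
contact_force: [-3.4, -2.5, 3.5]
opening: 0.154
finger_force: 41.9
time: 4.6
eef_pos: [0.6097, -0.2939, 0.2759]
tcp_rot: [0.805, 0.594, 0.0, 0.002]
contact_force: [1.0, -2.7, 3.1]
opening: 0.151
finger_force: 41.8
time: 5.6
eef_pos: [0.6085, -0.2921, 0.4026]
tcp_rot: [0.863, 0.504, -0.001, -0.003]
contact_force: [0.5, -0.8, 0.2]
opening: 0.996
finger_force: 0.0
2303 ((0.609877347946167, -0.29360508918762207), (0.08934055268764496, 0.01378394104540348), 60.6309814453125) 60.28866770348082
shift [ 515.4 -498.   114.5] yaw 60.6 | phi0 60.6 p0 [ 0.6107 -0.2935  0.4145] q6@ 133.0
```

```bash
python3 - <<'E'
from h import *
go(.433,.33,.33,90)
E
python3 -m crank '[[[436,-455,85],-30,0],[[436,-455,85],-30,0],[[436,-455,85],-30,0],[[436,-455,85],-30,0],[[436,-455,85],-30,0],[[436,-455,85],-30,0],[[436,-455,85],-30,0],[[436,-455,85],-30,0],[[436,-455,85],-30,0],[[436,-455,85],-30,0]]' 20
python3 - <<'E'
from h import *
go(.39,.40,.33,90)
E
```

```text
shift [ 455.9 -461.    84.5] yaw -29.4 | phi0 60.6 p0 [ 0.6107 -0.2935  0.4145] q6@ 37.0
time: 6.7
eef_pos: [0.4649, 0.1835, 0.3369]
tcp_rot: [0.704, 0.711, 0.0, -0.0]
contact_force: [1.2, 0.7, -0.3]
opening: 0.999
finger_force: 0.0
shift [217.2 -72.7   6.9] yaw 0.6 | phi0 90.6 p0 [0.4649 0.1835 0.3369] q6@ 46.0
```

```bash
python3 -m crank '[[[147,-33,7],0,0],[[147,-33,7],0,0],[[147,-33,7],0,0],[[147,-33,7],0,0],[[147,-33,7],0,0],[[147,-33,7],0,0]]' 20
cat >> h.py <<'E'
def hsvm(f,lo,hi):
    return cv2.inRange(cv2.cvtColor(f,cv2.COLOR_BGR2HSV),lo,hi)>0
def bail(c,xy,rad=.075):
    """bail bar near xy: points 95..125 mm high -> centre, heading of the bar"""
    W=cloud(c);d=np.hypot(W[...,0]-xy[0],W[...,1]-xy[1])
    m=(d<rad)&(W[...,2]>.103)&(W[...,2]<.125); r=cv2.minAreaRect(W[m][:,:2].astype(np.float32))
    q=W[m][:,:2]-W[m][:,:2].mean(0);w,v=np.linalg.eigh(q.T@q)
    print('bail',m.sum(),np.round(r[0],4),np.round(r[1],4),'heading',np.degrees(np.arctan2(v[1,1],v[0,1]))%180,'ztop',np.percentile(W[m][:,2],95))
E
python3 - <<'E'
from h import *
c=snap('wrist','w3.png');bail(c,(.432,.403))
go(.432,.402,.089,90)
E
```

```text
time: 7.3
eef_pos: [0.4318, 0.3277, 0.33]
tcp_rot: [0.704, 0.71, -0.0, 0.0]
contact_force: [-0.2, -0.2, -0.5]
opening: 0.999
finger_force: 0.0
bail 1898 [0.4318 0.4022] [0.0114 0.1191] heading 90.88320223025772 ztop 0.11518627689214661
shift [ 74.7   0.5 241.2] yaw 0.5 | phi0 90.5 p0 [0.4321 0.3273 0.3302] q6@ 43.0
```

View pics/w3.png

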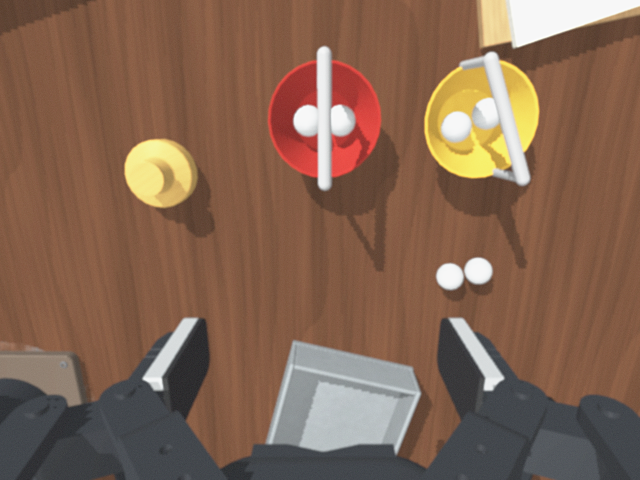

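Red pail at (325,118) with its bar vertical, yellow at (482,118), loose balls at (450,276),(478,270), tray at bottom. The bail measurement agrees with the given sizes (119×11 mm, 115 mm top).

```bash
python3 -m crank '[[[40,0,10],0,0],[[75,0,40],0,0],[[75,0,90],0,0],[[75,0,140],0,0],[[75,0,190],0,0],[[75,0,220],0,0],[[75,0,240],0,0],[[75,0,240],0,0],[[75,0,240],0,255],[[75,0,240],0,255]]' 20
python3 -m crank '[[[0,0,0],0,255],[[0,0,0],0,255],[[0,0,0],0,255],[[0,0,0],0,255],[[0,0,-20],0,255],[[0,0,-50],0,255],[[0,0,-80],0,255],[[0,0,-110],0,255],[[0,0,-110],0,255]]' 20
python3 - <<'E'
from h import *
from scipy.spatial.transform import Rotation
c=snap('top');W=cloud(c);u,v=np.meshgrid(np.arange(640),np.arange(480))
m=(u>250)&(u<395)&(v>215)&(v<330)&(W[...,2]>.047)&(W[...,2]<.065);print(cv2.minAreaRect(W[m][:,:2].astype(np.float32)))
E
```

```text
time: 8.35
eef_pos: [0.4328, 0.4035, 0.0926]
tcp_rot: [0.704, 0.71, 0.002, 0.0]
contact_force: [-0.0, -0.5, -0.4]
opening: 0.69
finger_force: 0.0
time: 9.25
eef_pos: [0.433, 0.4048, 0.205]
tcp_rot: [0.704, 0.71, 0.004, 0.001]
contact_force: [1.9, 0.1, -2.4]
opening: 0.13
finger_force: 19.8
((0.45027315616607666, 0.0007930397987365723), (0.1998840868473053, 0.1704384982585907), 76.059326171875)
```

```bash
python3 - <<'E'
from h import *
go(.4925,.1707,.205,166)
E
```

```text
shift [-233.7   58.4   -3.1] yaw -75.5 | phi0 90.5 p0 [0.4319 0.4039 0.2019] q6@ -57.0
```

```bash
python3 -m crank '[[[-15,4,0],-7,255],[[-40,10,0],-14,255],[[-70,18,0],-22,255],[[-100,25,0],-30,255],[[-130,32,0],-38,255],[[-160,40,0],-46,255],[[-190,47,0],-54,255],[[-215,54,0],-62,255],[[-228,57,0],-70,255],[[-234,58,0],-75.5,255]]' 20
python3 -m crank '[[[0,0,0],0,255],[[0,0,0],0,255],[[0,0,0],0,255]]' 
python3 - <<'E'
from h import *
go(.4925,.1707,.1225,166)
c=snap('side','s2.png')
E
```

```text
time: 10.3
eef_pos: [0.4898, 0.168, 0.1967]
tcp_rot: [0.12, 0.993, -0.001, -0.003]
contact_force: [-0.4, 0.5, -1.7]
opening: 0.13
finger_force: 19.8
time: 10.6
eef_pos: [0.4905, 0.1702, 0.1991]
tcp_rot: [0.122, 0.993, -0.0, -0.001]
contact_force: [0.1, -0.1, -2.3]
opening: 0.129
finger_force: 19.8
shift [-1.8  1.  76.6] yaw -0.0 | phi0 166.0 p0 [0.4905 0.1702 0.1991] q6@ -57.0
```

View pics/s2.png

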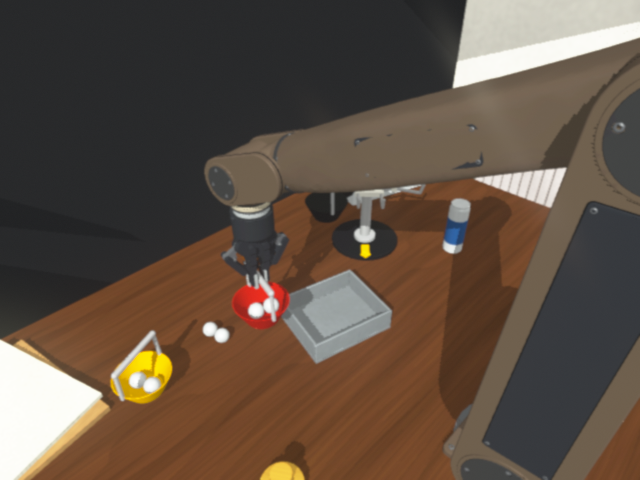

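The side view shows the red pail held level beside the tray's left wall with both balls in it at (256,310),(270,305); yellow and the loose balls are unchanged.

```bash
python3 -m crank '[[[0,0,35],0,255],[[0,0,65],0,255],[[0,0,77],0,255],[[0,-14,77],0,255],[[0,-29,76],0,255],[[0,-42,73],0,255],[[0,-55,70],0,255],[[0,-67,67],0,255],[[0,-78,65],0,255],[[0,-78,65],0,255]]' 20
python3 - <<'E'
from h import *
c=snap('side','s3.png');go(.4744-.2408*.089,.0979-.9706*.089,.086,166)
cv2.imwrite('pics/s3c.png',cv2.resize(c['frame'][220:370,180:400],None,fx=3,fy=3))
E
```

```text
time: 11.65
eef_pos: [0.4736, 0.0925, 0.1373]
tcp_rot: [0.122, 0.992, -0.0, 0.002]
contact_force: [0.1, 2.0, 6.4]
opening: 0.129
finger_force: 20.0
shift [  0.4 -84.   51.3] yaw -0.0 | phi0 166.0 p0 [0.4737 0.0929 0.1373] q6@ -75.0
```

View pics/s3c.png

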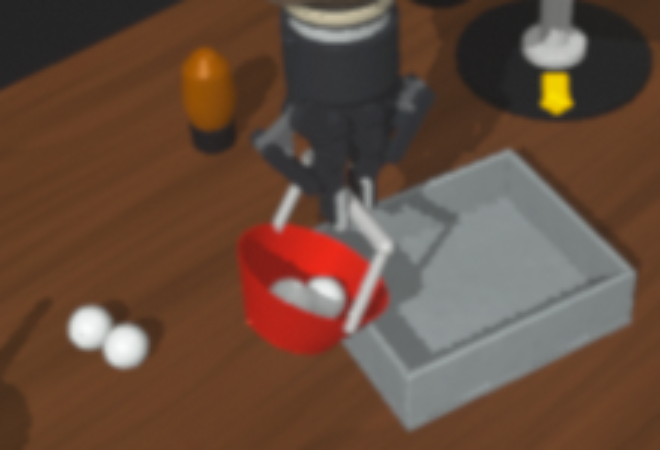

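The pail is tilting about 30° over the wall as planned, tray not shifted.

```bash
python3 -m crank '[[[0,-13,1],0,255],[[0,-26,3],0,255],[[0,-38,8],0,255],[[0,-50,13],0,255],[[0,-60,20],0,255],[[0,-70,29],0,255],[[0,-78,38],0,255],[[0,-85,48],0,255],[[0,-87,52],0,255],[[0,-87,52],0,255]]' 20
python3 -m crank '[[[0,0,0],0,255],[[0,0,0],0,255],[[0,0,0],0,255],[[0,0,0],0,255]]' 20
python3 - <<'E'
from h import *
c=snap('side','s4.png');go(.4744-.2408*.089,.0979-.9706*.089,.086,166)
cv2.imwrite('pics/s4c.png',cv2.resize(c['frame'][220:370,180:400],None,fx=3,fy=3))
E
```

```text
time: 12.7
eef_pos: [0.4508, 0.0088, 0.0825]
tcp_rot: [0.121, 0.993, -0.001, -0.001]
contact_force: [-0.1, -3.3, 1.9]
opening: 0.13
finger_force: 21.2
time: 13.1
eef_pos: [0.4515, 0.0094, 0.0836]
tcp_rot: [0.121, 0.993, -0.001, 0.0]
contact_force: [-1.3, -4.9, 1.4]
opening: 0.13
finger_force: 21.2
shift [-0.9  2.4 -2.3] yaw 0.1 | phi0 166.1 p0 [0.4515 0.0094 0.0837] q6@ -75.0
```

View pics/s4c.png

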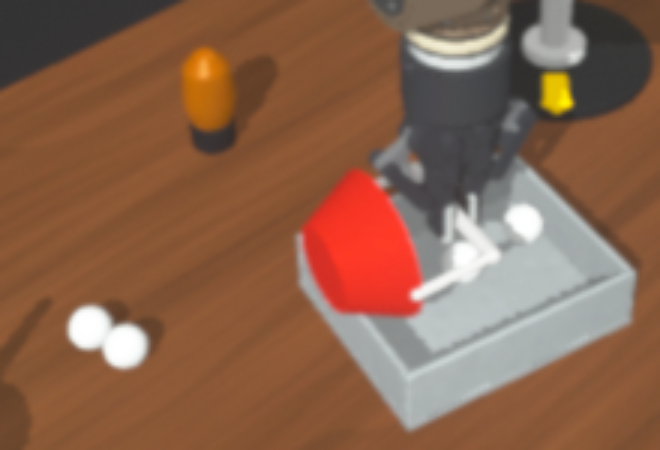

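Both balls are out and lying in the tray at crop (462,262) and (522,222). Now back the pail out along the same path.

```bash
python3 -m crank '[[[0,9,-12],0,255],[[0,20,-28],0,255],[[0,32,-40],0,255],[[0,46,-49],0,255],[[0,62,-52],0,255],[[0,80,-54],0,255],[[0,98,-52],0,255],[[0,116,-46],0,255],[[0,134,-40],0,255],[[0,150,-40],0,255]]' 20
python3 -m crank '[[[0,20,0],0,255],[[0,30,0],0,255],[[0,30,0],0,255],[[0,30,0],0,255]]' 20
python3 - <<'E'
from h import *
c=snap('side','s5.png');print(get_state()['eef_pos'])
cv2.imwrite('pics/s5c.png',cv2.resize(c['frame'][220:370,180:400],None,fx=3,fy=3))
E
```

```text
time: 14.15
eef_pos: [0.4865, 0.1573, 0.1223]
tcp_rot: [0.121, 0.993, 0.0, -0.001]
contact_force: [0.3, -0.0, -0.9]
opening: 0.127
finger_force: 20.8
time: 14.55
eef_pos: [0.4945, 0.1845, 0.1232]
tcp_rot: [0.121, 0.993, -0.0, -0.0]
contact_force: [-0.2, -0.4, -1.4]
opening: 0.131
finger_force: 20.8
[0.49450624 0.18413955 0.12319474]
```

View pics/s5c.png

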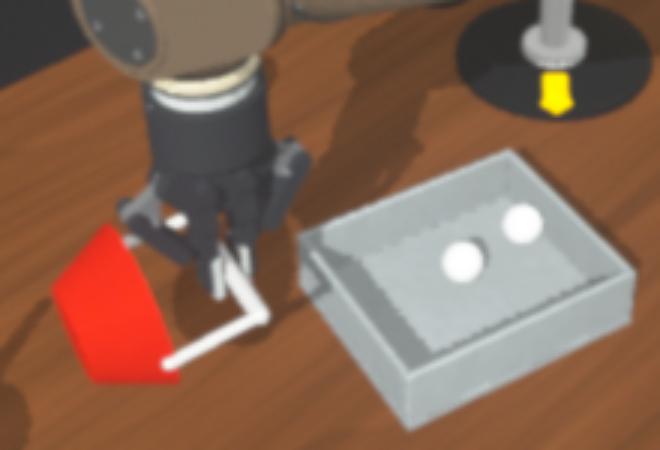

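The pail stays tilted by pad friction. I'll lay it on the bench, loosen the fingers and nudge the bar back so it stands up, away from the loose balls.

```bash
python3 - <<'E'
from h import *
go(.45,.23,.1232,166)
E
```

```text
shift [54.3 33.8 -0. ] yaw 0.0 | phi0 166.0 p0 [0.4945 0.1841 0.1232] q6@ -49.0
```

```bash
python3 -m crank '[[[27,17,0],0,255],[[54,34,0],0,255],[[54,34,20],0,255],[[54,34,40],0,255],[[54,34,55],0,255],[[54,34,65],0,255],[[54,34,70],0,255],[[54,34,74],0,255],[[54,34,77],0,255],[[54,34,77],0,255]]' 20
python3 -m crank '[[[0,0,2],0,255],[[0,0,4],0,255],[[0,0,6],0,255],[[0,0,6],0,255]]' 20
```

```text
time: 15.6
eef_pos: [0.4509, 0.2303, 0.0465]
tcp_rot: [0.122, 0.993, 0.0, 0.0]
contact_force: [-0.1, -0.4, -1.2]
opening: 0.132
finger_force: 20.8
time: 16.0
eef_pos: [0.4515, 0.2303, 0.0412]
tcp_rot: [0.121, 0.993, 0.0, 0.001]
contact_force: [-1.5, -2.8, 4.3]
opening: 0.133
finger_force: 21.3
```

```bash
python3 -m crank '[[[0,0,0],0,205],[[0,4,0],0,185],[[0,8,0],0,165],[[0,13,0],0,145],[[0,18,0],0,120],[[0,22,-4],0,90],[[0,25,-8],0,60],[[0,25,-12],0,40],[[0,25,-12],0,40]]' 20
python3 - <<'E'
from h import *
c=snap('side','s6.png');print(get_state()['eef_pos'])
cv2.imwrite('pics/s6c.png',cv2.resize(c['frame'][220:400,100:320],None,fx=3,fy=3))
E
```

```text
time: 16.9
eef_pos: [0.4573, 0.2549, 0.0533]
tcp_rot: [0.121, 0.993, 0.0, 0.001]
contact_force: [-0.3, 0.8, -0.1]
opening: 0.848
finger_force: 0.0
[0.45702276 0.25469265 0.0528732 ]
```

View pics/s6c.png

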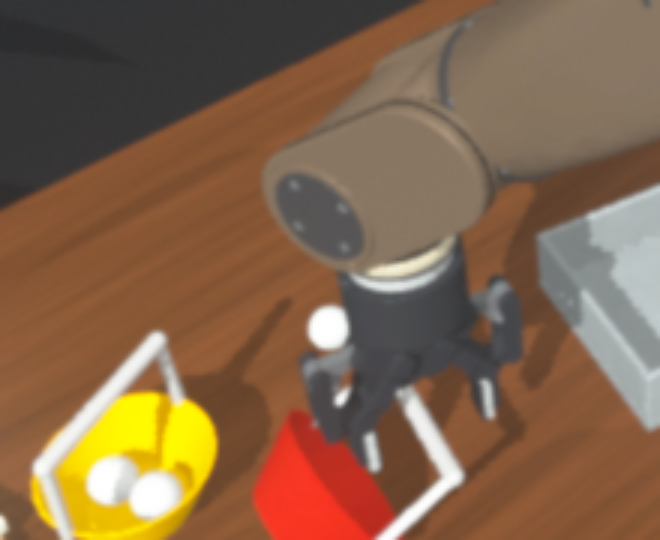

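The red pail lies on its side with the bar between the open fingers. Now narrow the gap and walk the bar back over its foot.

```bash
python3 -m crank '[[[0,0,-8],0,100],[[0,0,-8],0,140],[[0,0,-8],0,170],[[0,0,-8],0,170],[[0,0,-8],0,170],[[0,10,-16],0,170],[[0,20,-24],0,170],[[0,29,-29],0,170],[[0,38,-34],0,170],[[0,47,-37],0,170]]' 20
python3 -m crank '[[[0,9,-2],0,170],[[0,19,-4],0,170],[[0,29,-5],0,170],[[0,39,-5],0,170],[[0,49,-4],0,170],[[0,59,-2],0,170],[[0,68,-1],0,170],[[0,74,-1],0,170],[[0,74,-1],0,170],[[0,74,-1],0,130]]' 20
python3 - <<'E'
from h import *
c=snap('side','s7.png');print(get_state()['eef_pos'])
cv2.imwrite('pics/s7c.png',cv2.resize(c['frame'][220:400,100:320],None,fx=3,fy=3))
E
```

```text
time: 17.95
eef_pos: [0.4686, 0.3015, 0.0903]
tcp_rot: [0.121, 0.993, 0.0, 0.001]
contact_force: [0.0, -0.3, -0.1]
opening: 0.336
finger_force: 0.0
time: 18.95
eef_pos: [0.4858, 0.372, 0.0902]
tcp_rot: [0.121, 0.993, -0.0, -0.0]
contact_force: [-0.8, -0.0, -0.7]
opening: 0.481
finger_force: 0.0
[0.48589508 0.37188674 0.09033631]
```

View pics/s7c.png

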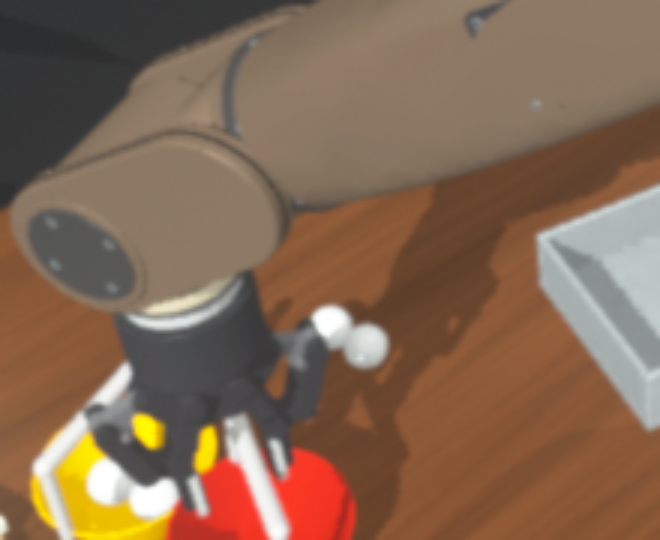

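```bash
python3 -m crank '[[[0,0,0],0,255],[[0,0,0],0,255],[[0,0,0],0,255],[[0,0,0],0,255],[[0,0,-25],0,255],[[0,0,-60],0,255],[[0,0,-100],0,255],[[0,0,-140],0,255],[[0,0,-157],0,255],[[0,0,-157],0,255]]' 25
python3 - <<'E'
from h import *
np.set_printoptions(precision=4,suppress=True)
c=snap('side','s8.png');cw=snap('wrist','w8.png');s=get_state();print(s['eef_pos'],s['contact_force'])
W=cloud(cw);z=s['eef_pos'][2];m=(np.hypot(W[...,0]-s['eef_pos'][0],W[...,1]-s['eef_pos'][1])<.07)&(abs(W[...,2]-z-.02)<.015)
f=cw['frame'];h=cv2.cvtColor(f,cv2.COLOR_BGR2HSV);m&=(h[...,1]<60)&(h[...,2]>130)
q=W[m]-s['eef_pos'];a=np.radians(166);print(m.sum(),'toolx',np.percentile(q[:,0]*np.cos(a)+q[:,1]*np.sin(a),[0,5,95,100]),'tooly',np.percentile(q[:,0]*np.sin(a)-q[:,1]*np.cos(a),[0,50,100]),'z',np.percentile(q[:,2],[5,95]))
t=np.hstack([cv2.resize(c['frame'][200:400,100:320],(400,364)),cv2.resize(f,(400,364))]);cv2.imwrite('pics/c8.png',t)
go(.457,-.128,.225,42.5)
E
```

```text
time: 20.0
eef_pos: [0.4873, 0.3728, 0.2506]
tcp_rot: [0.122, 0.993, 0.002, 0.003]
contact_force: [-0.3, 1.6, -1.8]
opening: 0.13
finger_force: 26.0
[0.4851 0.3716 0.2452] [-0.6451 -0.1054 -2.5887]
7664 toolx [-0.0359 -0.0179  0.061   0.0651] tooly [-0.0107  0.0009  0.0131] z [0.0201 0.0319]
shift [ -93.3 -491.6   20.2] yaw 123.5 | phi0 166.0 p0 [0.4851 0.3716 0.2452] q6@ 32.0
```

View pics/c8.png

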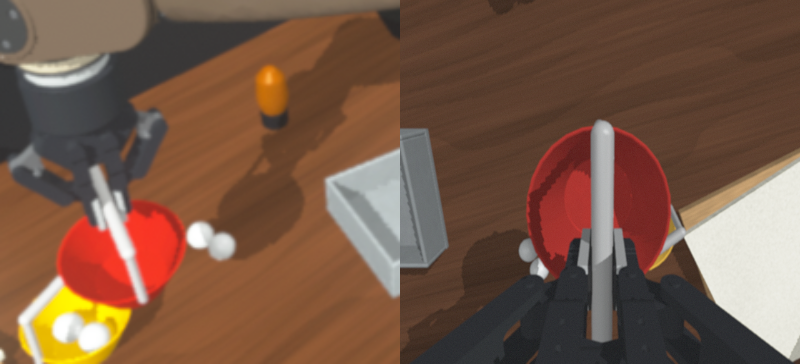

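Pail is held upright, empty, bar slightly (≈4 mm) offset along tool x. Carry it to the standoff in front of hook_c.

```bash
python3 -m crank '[[[-5,-20,0],7,255],[[-10,-50,0],15,255],[[-18,-95,0],23,255],[[-27,-145,0],31,255],[[-36,-190,0],39,255],[[-45,-235,0],47,255],[[-54,-280,0],55,255],[[-60,-320,0],63,255],[[-67,-355,0],71,255],[[-74,-385,0],79,255]]' 25
python3 -m crank '[[[0,0,0],0,255]]'
python3 - <<'E'
from h import *
go(.454,-.131,.225,42.5)
E
```

```text
time: 21.1
eef_pos: [0.4628, -0.0208, 0.2437]
tcp_rot: [0.727, 0.686, -0.002, -0.003]
contact_force: [0.3, 1.1, -2.3]
opening: 0.133
finger_force: 26.0
time: 21.2
eef_pos: [0.4634, -0.0221, 0.2439]
tcp_rot: [0.727, 0.686, -0.002, -0.002]
contact_force: [-0.8, 2.3, -2.0]
opening: 0.133
finger_force: 26.0
shift [-109.3   -3.1   18.9] yaw 44.2 | phi0 86.7 p0 [ 0.4634 -0.0221  0.2439] q6@ 31.0
```

```bash
python3 -m crank '[[[-15,0,3],6,255],[[-35,-1,6],13,255],[[-57,-2,9],20,255],[[-78,-2,13],28,255],[[-95,-3,16],36,255],[[-105,-3,18],42,255],[[-109,-3,19],44,255],[[-109,-3,19],44,255],[[-109,-3,19],44,255]]' 25
python3 - <<'E'
from h import *
np.set_printoptions(precision=4,suppress=True)
c=snap('top','t3.png');cw=snap('wrist');W=cloud(c)
u,v=np.meshgrid(np.arange(640),np.arange(480))
C=np.array([.609,-.2939]);d=W[...,:2]-C;r=np.hypot(d[...,0],d[...,1]);a=np.degrees(np.arctan2(d[...,1],d[...,0]))
h=cv2.cvtColor(c['frame'],cv2.COLOR_BGR2HSV)
m=(r>.09)&(r<.155)&(W[...,2]>.195)&(W[...,2]<.245)&(h[...,1]<80)
hh,e=np.histogram(a[m],bins=np.arange(-180,181,6));print([(int(x),int(n)) for x,n in zip(e,hh) if n>3])
for lo,hi in((170,240),(240,310)):
    aa=a[m]%360;k=(aa>lo)&(aa<hi);print(lo,k.sum(),np.median(aa[k]),W[m][k].mean(0))
cv2.imwrite('pics/c9.png',np.hstack([cv2.resize(c['frame'][110:310,300:520],(400,364)),cv2.resize(cw['frame'],(400,364))]))
go(.528,-.212,.225,42.5)
E
```

```text
time: 22.1
eef_pos: [0.4559, -0.1272, 0.2273]
tcp_rot: [0.93, 0.368, -0.0, -0.001]
contact_force: [-0.1, 0.2, -1.1]
opening: 0.129
finger_force: 26.0
[(-180, 13), (-174, 53), (-168, 13), (-150, 22), (-144, 46), (-108, 7), (-102, 47), (-96, 24), (-78, 22), (-72, 51), (-66, 5), (-42, 12), (-36, 24), (-30, 48), (-24, 58), (-18, 18), (-12, 19), (-6, 27), (0, 62), (6, 36), (12, 20), (30, 5), (36, 26), (42, 51), (48, 48), (54, 20), (60, 19), (66, 23), (72, 65), (78, 39), (84, 20), (108, 6), (114, 42), (120, 4), (144, 15), (150, 10)]
170 151 192.7799818552302 [ 0.5004 -0.3393  0.211 ]
240 156 276.3759886343775 [ 0.6218 -0.4144  0.212 ]
shift [ -5.5 110.8   3.1] yaw 0.7 | phi0 43.2 p0 [ 0.4562 -0.1274  0.2281] q6@ 26.0
```

View pics/c9.png

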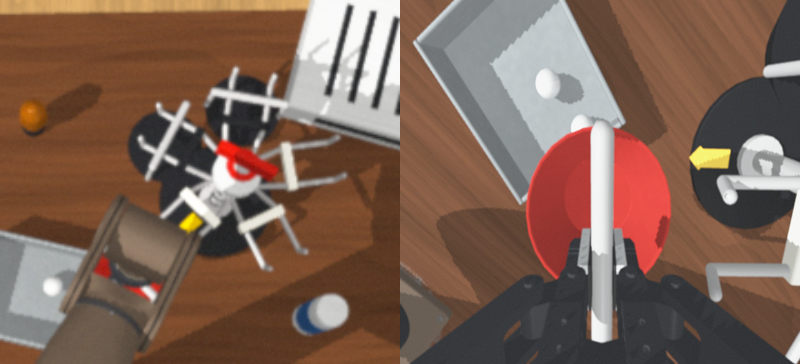

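Top view shows the front hook centred (prongs near 117° and 148°), the pointer beneath it, and the pail standing off outside.

```bash
python3 -m crank '[[[-5,8,3],0.7,255],[[-5,20,3],0.7,255],[[-5,32,3],0.7,255],[[-5,45,3],0.7,255],[[-5,58,3],0.7,255],[[-5,71,3],0.7,255],[[-5,84,3],0.7,255],[[-5,96,3],0.7,255],[[-5,106,3],0.7,255],[[-5,111,3],0.7,255]]' 25
python3 -m crank '[[[0,0,0],0,255],[[0,0,6],0,255],[[0,0,12],0,255],[[0,0,18],0,255],[[0,0,24],0,255],[[0,0,26],0,255],[[0,0,26],0,255]]' 25
python3 - <<'E'
from h import *
c=snap('side','s10.png');cw=snap('wrist')
cv2.imwrite('pics/c10.png',np.hstack([cv2.resize(c['frame'][110:310,240:460],(400,364)),cv2.resize(cw['frame'],(400,364))]))
go(.528,-.212,.20,42.5)
E
```

```text
time: 23.2
eef_pos: [0.529, -0.2135, 0.2252]
tcp_rot: [0.933, 0.361, -0.0, -0.0]
contact_force: [-0.1, 0.3, -2.2]
opening: 0.129
finger_force: 26.0
time: 23.9
eef_pos: [0.528, -0.2124, 0.1987]
tcp_rot: [0.932, 0.361, -0.0, -0.001]
contact_force: [-0.5, -0.0, -1.1]
opening: 0.128
finger_force: 26.0
shift [ 0.2 -0.8 -0.5] yaw -0.2 | phi0 42.3 p0 [ 0.5284 -0.2127  0.1995] q6@ 26.0
```

View pics/c10.png

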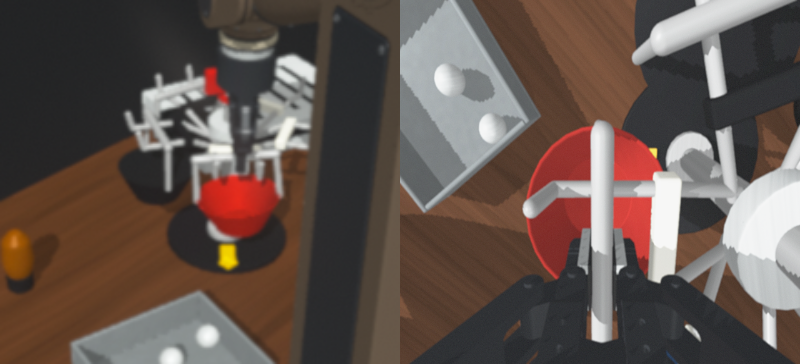

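Bail sits across the prong with fingers between the prongs; release with a small opening and rise.

```bash
python3 -m crank '[[[0,0,2],0,255],[[0,0,2],0,205],[[0,0,2],0,190],[[0,0,2],0,175],[[0,0,2],0,170],[[0,0,-15],0,170],[[0,0,-40],0,170],[[0,0,-75],0,170],[[0,0,-115],0,170],[[0,0,-155],0,120]]' 25
python3 -m crank '[[[0,0,-20],0,0],[[0,0,-20],0,0],[[0,0,-20],0,0],[[0,0,-20],0,0],[[0,0,-20],0,0]]' 25
python3 - <<'E'
from h import *
cw=snap('wrist','w11.png');W=cloud(cw);h=cv2.cvtColor(cw['frame'],cv2.COLOR_BGR2HSV).astype(int)
m=(h[...,1]>150)&((h[...,0]<6)|(h[...,0]>174))
k=m&(W[...,2]>.287)&(W[...,2]<.305);q=W[k];print(k.sum())
if k.sum()>50: print(cv2.minAreaRect(q[:,:2].astype(np.float32)))
k=m&(W[...,2]>.145)&(W[...,2]<.165);q=W[k];print('rim',k.sum(),cv2.minEnclosingCircle(q[:,:2].astype(np.float32)))
go(.609,-.2939,.36,60.4)
E
```

```text
time: 25.0
eef_pos: [0.5281, -0.2125, 0.3557]
tcp_rot: [0.933, 0.361, -0.0, -0.0]
contact_force: [1.1, -0.2, -0.3]
opening: 0.485
finger_force: 0.0
time: 25.5
eef_pos: [0.5277, -0.2123, 0.3717]
tcp_rot: [0.933, 0.361, -0.001, -0.002]
contact_force: [-0.6, 0.4, 0.4]
opening: 0.999
finger_force: 0.0
4013
((0.6094242930412292, -0.29321151971817017), (0.08935917913913727, 0.014573169872164726), 60.66581726074219)
rim 1844 ((0.5777851939201355, -0.24960026144981384), 0.11860307306051254)
shift [  5.1 114.9  12.1] yaw -18.1 | phi0 42.3 p0 [ 0.5278 -0.2124  0.3721] q6@ 4.0
```

View pics/w11.png

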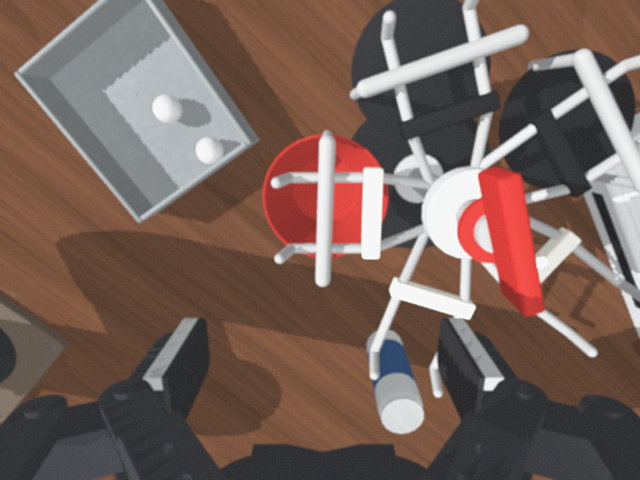

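The red pail hangs on the front hook with its bar across both prongs, upright; the carousel bar is at 60.7°. That uses up (in fact one past) my picture allowance, so from here I check numerically only. Next: bring hook_b to the front (bar to −11.5°).

```bash
python3 -m crank '[[[2,40,0],-7,0],[[4,80,0],-14,0],[[5,115,0],-18.2,0],[[5,115,0],-18.2,0],[[5,115,0],-18.2,0],[[5,115,30],-18.2,0],[[5,115,65],-18.2,0],[[5,115,96],-18.2,0],[[5,115,96],-18.2,0],[[5,115,96],-18.2,255]]' 40
python3 -m crank '[[[0,0,0],0,255],[[0,0,0],0,255],[[0,0,0],0,255],[[0,0,0],0,255],[[0,0,0],2,255],[[0,0,0],6,255],[[0,0,0],11,255],[[0,0,0],16,255],[[0,0,0],21,255],[[0,0,0],26,255]]' 40
python3 -m crank '[[[0,0,0],5,255],[[0,0,0],10,255],[[0,0,0],15,255],[[0,0,0],20,255],[[0,0,0],25,255],[[0,0,0],30,255],[[0,0,0],35,255],[[0,0,0],40,255],[[0,0,0],44,255],[[0,0,0],46,255]]' 40
python3 - <<'E'
from h import *
go(.609,-.2939,.276,-11.5)
E
```

```text
time: 26.55
eef_pos: [0.609, -0.2935, 0.279]
tcp_rot: [0.864, 0.504, -0.0, -0.0]
contact_force: [-0.2, -0.5, 0.7]
opening: 0.854
finger_force: 0.0
time: 27.55
eef_pos: [0.6098, -0.2946, 0.2798]
tcp_rot: [0.955, 0.295, 0.001, 0.001]
contact_force: [-1.2, -0.6, 2.7]
opening: 0.151
finger_force: 41.9
time: 28.55
eef_pos: [0.6099, -0.2951, 0.2798]
tcp_rot: [0.995, -0.101, 0.001, 0.001]
contact_force: [1.2, -0.7, 1.3]
opening: 0.152
finger_force: 41.9
shift [-1.1 -1.   3.8] yaw -0.1 | phi0 -11.6 p0 [ 0.6099 -0.2951  0.2798] q6@ 76.0
```

```bash
python3 -m crank '[[[0,0,0],0,180],[[0,0,0],0,0],[[0,0,0],0,0],[[0,0,-30],0,0],[[0,0,-75],0,0],[[0,0,-100],0,0],[[0,0,-100],0,0]]' 20
python3 - <<'E'
from h import *
cw=snap('wrist','w12.png');W=cloud(cw);h=cv2.cvtColor(cw['frame'],cv2.COLOR_BGR2HSV).astype(int)
m=(h[...,1]>150)&((h[...,0]<6)|(h[...,0]>174))
k=m&(W[...,2]>.287)&(W[...,2]<.305);q=W[k]
print(k.sum(),cv2.minAreaRect(q[:,:2].astype(np.float32)))
go(.52,.21,.30,10)
E
```

```text
time: 29.25
eef_pos: [0.6107, -0.2951, 0.3851]
tcp_rot: [0.995, -0.1, 0.005, 0.002]
contact_force: [0.7, 0.0, 0.4]
opening: 1.002
finger_force: 0.0
2895 ((0.6106283664703369, -0.29430970549583435), (0.013955267146229744, 0.08919727802276611), 77.79607391357422)
shift [-188.4 -476.7   81.5] yaw -21.4 | phi0 -11.4 p0 [ 0.6101 -0.2946  0.3815] q6@ 102.0
```

```bash
python3 -m crank '[[[-188,-477,0],-21.4,0],[[-188,-477,0],-21.4,0],[[-188,-477,0],-21.4,0],[[-188,-477,0],-21.4,0],[[-188,-477,30],-21.4,0],[[-188,-477,60],-21.4,0],[[-188,-477,81],-21.4,0],[[-188,-477,81],-21.4,0],[[-188,-477,81],-21.4,0],[[-188,-477,81],-21.4,0]]' 25
python3 -m crank '[[[0,0,0],0,0],[[0,0,0],0,0]]' 
cat > scene.py <<'E'
from h import *
np.set_printoptions(precision=4,suppress=True)
def balls(c,zlo=.018,zhi=.045):
    W=cloud(c);h=cv2.cvtColor(c['frame'],cv2.COLOR_BGR2HSV).astype(int);z=W[...,2]
    m=((h[...,1]<70)&(h[...,2]>150)&(z>zlo)&(z<zhi)).astype(np.uint8)
    m=cv2.erode(m,np.ones((3,3)))
    n,l,st,ce=cv2.connectedComponentsWithStats(m)
    for i in range(1,n):
        if 15<st[i,4]<4000:
            q=W[l==i];p=ray(c,*ce[i],.020);print('ball?',st[i,4],ce[i],'median',np.median(q,0),'ray',p[:2])
def tray(c,xy=(.45,0)):
    W=cloud(c);m=(np.hypot(W[...,0]-xy[0],W[...,1]-xy[1])<.17)&(W[...,2]>.047)&(W[...,2]<.065)
    print('tray',m.sum(),cv2.minAreaRect(W[m][:,:2].astype(np.float32)))
E
python3 - <<'E'
from scene import *
balls(snap('wrist','w13.png'));print('top');c=snap('top','t4.png');balls(c);tray(c);bail(c,(.591,.403))
go(.60,.22,.3,10)
E
```

```text
time: 30.3
eef_pos: [0.5222, 0.1897, 0.3013]
tcp_rot: [0.996, 0.087, -0.002, 0.0]
contact_force: [0.8, -0.1, 0.2]
opening: 1.0
finger_force: 0.0
time: 30.5
eef_pos: [0.5225, 0.1889, 0.3016]
tcp_rot: [0.996, 0.088, -0.002, 0.0]
contact_force: [-0.9, -0.1, 0.5]
opening: 1.003
finger_force: 0.0
ball? 1304 [19.6265 16.3206] median [0.6367 0.4992 0.0225] ray [0.6368 0.501 ]
ball? 136 [109.9632  53.9265] median [0.6187 0.4103 0.032 ] ray [0.6189 0.4165]
ball? 693 [303.8629  84.6753] median [0.6239 0.2262 0.0285] ray [0.6245 0.2267]
ball? 95 [119.2211  78.3579] median [0.5979 0.4035 0.0281] ray [0.5983 0.4073]
ball? 730 [128.5096 102.8164] median [0.5777 0.3918 0.0322] ray [0.5768 0.3977]
ball? 608 [305.8257 121.4688] median [0.5904 0.2188 0.0285] ray [0.5903 0.2191]
ball? 650 [400.4338 245.54  ] median [0.481  0.0955 0.032 ] ray [0.4772 0.0926]
ball? 1909 [551.5616 299.2268] median [ 0.4572 -0.0886  0.0333] ray [ 0.4434 -0.0985]
ball? 502 [492.1653 269.7231] median [ 0.4715 -0.0107  0.0336] ray [ 0.4671 -0.0181]
top
ball? 76 [132.4079 136.5132] median [0.8896 0.5907 0.0234] ray [0.889  0.5
[... 3070 characters left out ...]
6753]
ball? 44 [191.8409 233.2727] median [0.5742 0.3949 0.0332] ray [0.5764 0.3983]
ball? 23 [ 95.8696 236.5217] median [0.5695 0.6874 0.0228] ray [0.5706 0.6902]
ball? 28 [ 75.4286 243.3214] median [0.5504 0.75   0.0232] ray [0.5505 0.751 ]
ball? 49 [328.551  266.9388] median [ 0.4648 -0.0174  0.0364] ray [ 0.4671 -0.0163]
ball? 39 [349.9744 267.9231] median [ 0.4613 -0.0798  0.0349] ray [ 0.4632 -0.0807]
tray 516 ((0.4505791664123535, 0.0009346604347229004), (0.20068825781345367, 0.170674666762352), 75.8232192993164)
bail 156 [0.5894 0.4082] [0.0135 0.1052] heading 111.86036645137786 ztop 0.11875743887654566
shift [ 80.6 -19.1   3.5] yaw -0.1 | phi0 9.9 p0 [0.5239 0.1873 0.3035] q6@ 100.0
```

```bash
python3 - <<'E'
from h import *
go(.5895,.219,.005,11)
E
```

```text
shift [ 70.1 -19.9 298.5] yaw -1.1 | phi0 9.9 p0 [0.5239 0.1873 0.3035] q6@ 99.0
```

```bash
python3 -m crank '[[[35,-10,40],-1,0],[[70,-20,80],-1,0],[[70,-20,130],-1,0],[[70,-20,180],-1,0],[[70,-20,230],-1,0],[[70,-20,270],-1,0],[[70,-20,290],-1,0],[[70,-20,298],-1,0],[[70,-20,298],-1,0],[[70,-20,298],-1,255]]' 25
python3 -m crank '[[[0,0,0],0,255],[[0,0,0],0,255],[[0,0,0],0,255],[[0,0,0],0,255],[[0,0,-40],0,255],[[0,0,-90],0,255],[[0,0,-120],0,255],[[-30,28,-130],0,255],[[-60,56,-130],0,255],[[-90,84,-130],0,255]]' 25
python3 -m crank '[[[-35,32,0],0,255],[[-64,58,0],0,255],[[-64,58,40],0,255],[[-64,58,75],0,255],[[-64,58,85],0,255],[[-64,58,85],0,230],[[-64,58,85],0,180],[[-64,58,85],0,120],[[-64,58,85],0,100],[[-64,58,60],0,60]]' 25
python3 -m crank '[[[0,0,-40],0,0],[[0,0,-90],0,0],[[0,0,-120],0,0]]' 25
python3 - <<'E'
from h import *
go(.6242,.2265,.12,11)
go(.6242,.2265,.005,11,p0=(.6242,.2265,.12))
E
```

```text
time: 31.6
eef_pos: [0.5914, 0.2194, 0.0084]
tcp_rot: [0.996, 0.095, 0.002, -0.0]
contact_force: [0.8, 0.3, 0.8]
opening: 0.852
finger_force: 0.0
time: 32.6
eef_pos: [0.5163, 0.1196, 0.137]
tcp_rot: [0.995, 0.096, 0.001, 0.0]
contact_force: [0.2, -1.3, 0.4]
opening: 0.357
finger_force: 25.0
time: 33.6
eef_pos: [0.4632, 0.0514, 0.0748]
tcp_rot: [0.995, 0.095, -0.003, -0.001]
contact_force: [0.4, 0.6, 0.3]
opening: 0.751
finger_force: 0.0
time: 33.9
eef_pos: [0.467, 0.0512, 0.2015]
tcp_rot: [0.995, 0.096, 0.004, 0.001]
contact_force: [0.9, -0.9, 0.8]
opening: 1.003
finger_force: 0.0
shift [ 187.7 -142.2   81.5] yaw -0.0 | phi0 11.0 p0 [0.467  0.0512 0.2015] q6@ 99.0
shift [  0.   0. 115.] yaw -0.0 | phi0 11.0 p0 [0.6242 0.2265 0.12  ] q6@ 99.0
```

```bash
python3 -m crank '[[[102,-142,0],0,0],[[102,-142,0],0,0],[[102,-142,0],0,0],[[102,-142,0],0,0],[[102,-142,0],0,0],[[102,-142,0],0,0],[[102,-142,0],0,0]]' 25
python3 - <<'E'
from scene import *
balls(snap('wrist','w14.png'))
go(.6242,.2265,.005,11)
E
```

```text
time: 34.6
eef_pos: [0.5381, 0.2092, 0.1967]
tcp_rot: [0.995, 0.095, 0.0, 0.0]
contact_force: [-0.0, 0.0, -0.3]
opening: 0.999
finger_force: 0.0
ball? 271 [67.5535 59.4244] median [0.6193 0.4097 0.0317] ray [0.619  0.4164]
ball? 1199 [322.3536 103.0175] median [0.6243 0.2266 0.0285] ray [0.6247 0.2267]
ball? 167 [82.0479 92.0299] median [0.5982 0.4017 0.0268] ray [0.5982 0.4058]
ball? 1341 [ 92.1283 123.4765] median [0.5781 0.3913 0.0321] ray [0.5766 0.3981]
ball? 41 [488.5122 230.439 ] median [0.5546 0.077  0.0323] ray [0.5522 0.0712]
ball? 2015 [441.3697 306.6799] median [0.4822 0.0952 0.0319] ray [0.4765 0.0903]
ball? 614 [482.5489 321.7557] median [0.4745 0.0566 0.033 ] ray [0.469  0.0495]
ball? 907 [554.2348 336.9713] median [ 0.4722 -0.0101  0.0324] ray [ 0.4664 -0.0198]
ball? 1768 [622.8869 367.7771] median [ 0.4566 -0.0854  0.0319] ray [ 0.4473 -0.0953]
shift [ 87.8  -0.9 191.6] yaw -0.1 | phi0 10.9 p0 [0.5381 0.209  0.1966] q6@ 99.0
```

```bash
python3 -m crank '[[[44,0,45],0,0],[[88,-1,90],0,0],[[88,-1,130],0,0],[[88,-1,165],0,0],[[88,-1,185],0,0],[[88,-1,191],0,0],[[88,-1,191],0,0],[[88,-1,191],0,255],[[88,-1,191],0,255],[[88,-1,191],0,255]]' 25
python3 -m crank '[[[0,0,0],0,255],[[0,0,0],0,255],[[0,0,-40],0,255],[[0,0,-90],0,255],[[0,0,-130],0,255],[[-30,34,-130],0,255],[[-60,67,-130],0,255],[[-90,100,-130],0,255],[[-120,134,-130],0,255],[[-148,165,-130],0,255]]' 25
python3 -m crank '[[[-13,14,0],0,255],[[-13,14,35],0,255],[[-13,14,66],0,255],[[-13,14,66],0,255],[[-13,14,66],0,230],[[-13,14,66],0,180],[[-13,14,66],0,120],[[-13,14,66],0,100],[[-13,14,30],0,60],[[-13,14,-20],0,0]]' 25
python3 - <<'E'
from h import *
go(.545,.335,.30,22)
go(.545,.335,.30,112)
E
```

```text
time: 35.65
eef_pos: [0.6259, 0.2279, 0.0076]
tcp_rot: [0.995, 0.095, 0.002, -0.0]
contact_force: [0.5, 0.4, -0.1]
opening: 0.515
finger_force: 0.0
time: 36.65
eef_pos: [0.5091, 0.0363, 0.1351]
tcp_rot: [0.995, 0.095, -0.0, -0.0]
contact_force: [0.9, 0.3, -0.9]
opening: 0.353
finger_force: 25.0
time: 37.65
eef_pos: [0.4983, 0.0217, 0.1539]
tcp_rot: [0.995, 0.095, -0.003, -0.001]
contact_force: [1.2, -0.3, -0.4]
opening: 0.909
finger_force: 0.0
shift [ 105.3 -298.7 -146.1] yaw -11.1 | phi0 10.9 p0 [0.4983 0.0217 0.1539] q6@ 100.0
shift [ 105.3 -298.7 -146.1] yaw -101.1 | phi0 10.9 p0 [0.4983 0.0217 0.1539] q6@ 10.0
```

```bash
python3 -m crank '[[[20,-30,-40],-8,0],[[178,-280,-90],-80,0],[[178,-280,-146],-80,0],[[178,-280,-146],-80,0],[[178,-280,-146],-80,0],[[178,-280,-146],-80,0],[[178,-280,-146],-80,0],[[178,-280,-146],-80,0],[[178,-280,-146],-80,0],[[178,-280,-146],-80,0]]' 25
python3 - <<'E'
from h import *
go(.62,.33,.30,112)
E
```

```text
time: 38.65
eef_pos: [0.6223, 0.3313, 0.3024]
tcp_rot: [0.699, 0.715, 0.001, 0.0]
contact_force: [-0.3, -0.1, -0.9]
opening: 0.999
finger_force: 0.0
shift [-1.2 -2.3  2.4] yaw -20.7 | phi0 91.3 p0 [0.6223 0.3313 0.3024] q6@ 6.0
```

```bash
python3 -m crank '[[[0,0,0],-20.7,0],[[0,0,0],-20.7,0],[[0,0,0],-20.7,0],[[0,0,0],-20.7,0]]' 25
python3 - <<'E'
from scene import *
c=snap('wrist','w15.png');bail(c,(.59,.405));t=snap('top','t5.png');tray(t);bail(t,(.59,.405))
go(.59,.405,.30,112)
W=cloud(t);h=cv2.cvtColor(t['frame'],cv2.COLOR_BGR2HSV).astype(int)
m=((np.hypot(W[...,0]-.45,W[...,1])<.13)&(h[...,1]<70)&(h[...,2]>150)&(W[...,2]<.05)&(W[...,2]>.015)).astype(np.uint8)
n,l,st,ce=cv2.connectedComponentsWithStats(m)
for i in range(1,n):
    if st[i,4]>8: print(st[i,4],np.median(W[l==i],0))
E
```

```text
time: 39.05
eef_pos: [0.6221, 0.3302, 0.3021]
tcp_rot: [0.562, 0.827, 0.0, 0.0]
contact_force: [-0.3, 0.1, -0.4]
opening: 0.998
finger_force: 0.0
bail 2299 [0.5918 0.4037] [0.0117 0.1197] heading 111.88837417214279 ztop 0.11515987296569011
tray 525 ((0.4501935839653015, 0.000765576958656311), (0.19971367716789246, 0.17015700042247772), 76.12820434570312)
bail 2 [0.6135 0.3506] [0.0036 0.    ] heading 10.57320601444161 ztop 0.11102184605277746
shift [81.5 -2.4  1.9] yaw -0.4 | phi0 111.6 p0 [0.6222 0.3301 0.3019] q6@ 12.0
93 [ 0.5236 -0.0336  0.0345]
85 [0.4983 0.0237 0.0336]
87 [0.4641 0.0515 0.033 ]
87 [ 0.465  -0.0174  0.0339]
93 [ 0.4591 -0.0828  0.0327]
```

```bash
python3 -m crank '[[[40,0,10],0,0],[[80,-1,40],0,0],[[80,-1,80],0,0],[[80,-1,120],0,0],[[80,-1,160],0,0],[[80,-1,195],0,0],[[80,-1,210],0,0],[[80,-1,210],0,0],[[80,-1,210],0,255],[[80,-1,210],0,255]]' 20
python3 -m crank '[[[0,0,0],0,255],[[0,0,0],0,255],[[0,0,0],0,255],[[0,0,-20],0,255],[[0,0,-50],0,255],[[0,0,-80],0,255],[[0,0,-110],0,255],[[0,0,-110],0,255]]' 20
python3 - <<'E'
from h import *
go(.4925,.1707,.202,166)
E
```

```text
time: 40.15
eef_pos: [0.5936, 0.4049, 0.0949]
tcp_rot: [0.562, 0.827, 0.002, 0.001]
contact_force: [-0.6, -0.5, 0.3]
opening: 0.691
finger_force: 0.0
time: 40.95
eef_pos: [0.594, 0.4052, 0.2072]
tcp_rot: [0.562, 0.827, 0.004, 0.002]
contact_force: [0.2, 0.5, -1.1]
opening: 0.13
finger_force: 20.3
shift [-180.5 -180.8    5.2] yaw -54.4 | phi0 111.6 p0 [0.594  0.4052 0.2072] q6@ -57.0
```

```bash
python3 -m crank '[[[-12,-12,0],-4,255],[[-30,-30,0],-9,255],[[-53,-53,0],-15,255],[[-77,-77,0],-21,255],[[-101,-101,0],-28,255],[[-125,-125,0],-35,255],[[-148,-148,0],-42,255],[[-165,-165,0],-48,255],[[-175,-175,0],-52,255],[[-181,-181,0],-54.4,255]]' 20
python3 -m crank '[[[0,0,0],0,255],[[0,0,0],0,255],[[0,0,0],0,255]]' 
python3 - <<'E'
from h import *
go(.4925,.1707,.1245,166)
E
```

```text
time: 41.95
eef_pos: [0.4883, 0.1676, 0.1987]
tcp_rot: [0.121, 0.993, -0.001, -0.002]
contact_force: [1.0, -0.2, -2.4]
opening: 0.134
finger_force: 20.3
time: 42.25
eef_pos: [0.49, 0.1694, 0.2006]
tcp_rot: [0.122, 0.993, -0.0, -0.001]
contact_force: [0.6, 0.5, -3.4]
opening: 0.131
finger_force: 20.3
shift [-2.1  1.9 76.1] yaw 0.0 | phi0 166.0 p0 [0.49   0.1694 0.2006] q6@ -57.0
```

Position matches the red run; repeat the same tip.

```bash
python3 -m crank '[[[0,0,35],0,255],[[0,0,65],0,255],[[0,0,77],0,255],[[0,-14,77],0,255],[[0,-29,76],0,255],[[0,-42,73],0,255],[[0,-55,70],0,255],[[0,-67,67],0,255],[[0,-78,65],0,255],[[0,-78,65],0,255]]' 20
python3 -m crank '[[[0,-13,1],0,255],[[0,-26,3],0,255],[[0,-38,8],0,255],[[0,-50,13],0,255],[[0,-60,20],0,255],[[0,-70,29],0,255],[[0,-78,38],0,255],[[0,-84,48],0,255],[[0,-86,51],0,255],[[0,-86,51],0,255]]' 20
python3 -m crank '[[[0,0,0],0,255],[[0,0,0],0,255],[[0,0,0],0,255],[[0,0,0],0,255],[[0,0,0],0,255]]' 20
python3 -m crank '[[[0,9,-12],0,255],[[0,20,-28],0,255],[[0,32,-40],0,255],[[0,46,-49],0,255],[[0,62,-52],0,255],[[0,80,-54],0,255],[[0,98,-52],0,255],[[0,116,-46],0,255],[[0,134,-40],0,255],[[0,150,-40],0,255]]' 20
python3 -m crank '[[[0,20,0],0,255],[[0,30,0],0,255],[[0,30,0],0,255],[[0,30,0],0,255]]' 20
cat >> scene.py <<'E'
def blobs(c,xy,rad,zlo=.018,zhi=.05,mn=8):
    W=cloud(c);h=cv2.cvtColor(c['frame'],cv2.COLOR_BGR2HSV).astype(int)
    m=((np.hypot(W[...,0]-xy[0],W[...,1]-xy[1])<rad)&(h[...,1]<70)&(h[...,2]>165)&(W[...,2]<zhi)&(W[...,2]>zlo)).astype(np.uint8)
    n,l,st,ce=cv2.connectedComponentsWithStats(m)
    for i in range(1,n):
        if st[i,4]>mn: print('blob',st[i],np.median(W[l==i],0))
E
python3 - <<'E'
from scene import *
t=snap('top','t6.png');s=snap('side','s16.png');tray(t);print('top');blobs(t,(.45,0),.2)
print('side');blobs(s,(.45,0),.2)
go(.45,.23,.1232,166)
E
```

```text
time: 43.25
eef_pos: [0.4724, 0.0917, 0.1382]
tcp_rot: [0.122, 0.992, -0.0, 0.002]
contact_force: [0.5, 1.5, 6.4]
opening: 0.131
finger_force: 20.4
time: 44.25
eef_pos: [0.4501, 0.0092, 0.0846]
tcp_rot: [0.122, 0.993, -0.0, -0.001]
contact_force: [-0.7, -3.0, 1.9]
opening: 0.129
finger_force: 21.0
time: 44.75
eef_pos: [0.4507, 0.0098, 0.0856]
tcp_rot: [0.121, 0.993, -0.0, 0.0]
contact_force: [-1.2, -3.9, 2.2]
opening: 0.133
finger_force: 21.0
time: 45.75
eef_pos: [0.4858, 0.1573, 0.1243]
tcp_rot: [0.121, 0.993, 0.0, -0.001]
contact_force: [0.0, -0.3, -1.9]
opening: 0.129
finger_force: 20.6
time: 46.15
eef_pos: [0.4937, 0.1846, 0.1252]
tcp_rot: [0.121, 0.993, -0.0, -0.0]
contact_force: [0.3, -0.4, -1.4]
opening: 0.13
finger_force: 20.6
tray 517 ((0.4505874216556549, 0.0005709007382392883), (0.1999279111623764, 0.17132332921028137), 75.93620300292969)
top
blob [312 249  11  10  82] [0.5058 0.0177 0.0326]
blob [301 263  10  11  83] [0.463  0.0536 0.0325]
blob [331 263  11  10  83] [ 0.4625 -0.0383  0.0329]
blob [346 264  10  10  83] [ 0.4599 -0.0804  0.0333]
blob [318 274  10  10  83] [0.4313 0.0009 0.0333]
blob [340 294   9   9  64] [ 0.3724 -0.0606  0.0341]
side
blob [ 289  273   97   46 1150] [ 0.505  -0.0682  0.0345]
blob [335 297  14  12 136] [ 0.4578 -0.0352  0.0321]
blob [281 310   4   6   9] [0.5374 0.0796 0.0253]
blob [333 312  14  13 146] [0.4256 0.0048 0.0322]
blob [288 314 102  45 911] [0.3764 0.0545 0.0347]
blob [307 316  14  14 152] [0.459  0.0558 0.0328]
shift [53.6 34.   2.1] yaw 0.0 | phi0 166.0 p0 [0.4938 0.1841 0.1253] q6@ -49.0
```

All six balls are in the tray (top view blobs, each within its inner walls). Now right the yellow pail the same way.

```bash
python3 -m crank '[[[27,17,0],0,255],[[54,34,0],0,255],[[54,34,20],0,255],[[54,34,40],0,255],[[54,34,55],0,255],[[54,34,65],0,255],[[54,34,70],0,255],[[54,34,74],0,255],[[54,34,77],0,255],[[54,34,79],0,255]]' 20
python3 -m crank '[[[0,0,2],0,255],[[0,0,4],0,255],[[0,0,6],0,255],[[0,0,6],0,255]]' 20
```

```text
time: 47.25
eef_pos: [0.4504, 0.2306, 0.0468]
tcp_rot: [0.122, 0.993, 0.0, 0.0]
contact_force: [-0.6, -0.8, -0.0]
opening: 0.129
finger_force: 20.8
time: 47.65
eef_pos: [0.4513, 0.2304, 0.042]
tcp_rot: [0.121, 0.993, 0.0, 0.001]
contact_force: [-0.6, -3.1, 5.4]
opening: 0.129
finger_force: 21.3
```

```bash
python3 -m crank '[[[0,0,0],0,205],[[0,4,0],0,185],[[0,8,0],0,165],[[0,13,0],0,145],[[0,18,0],0,120],[[0,22,-4],0,90],[[0,25,-8],0,60],[[0,25,-12],0,40],[[0,25,-12],0,40]]' 20
python3 -m crank '[[[0,0,-8],0,100],[[0,0,-8],0,140],[[0,0,-8],0,170],[[0,0,-8],0,170],[[0,0,-8],0,170],[[0,10,-16],0,170],[[0,20,-24],0,170],[[0,29,-29],0,170],[[0,38,-34],0,170],[[0,47,-37],0,170]]' 20
python3 -m crank '[[[0,9,-2],0,170],[[0,19,-4],0,170],[[0,29,-5],0,170],[[0,39,-5],0,170],[[0,49,-4],0,170],[[0,59,-2],0,170],[[0,68,-1],0,170],[[0,74,-1],0,170],[[0,74,-1],0,170],[[0,74,-1],0,130]]' 20
python3 -m crank '[[[0,0,0],0,255],[[0,0,0],0,255],[[0,0,0],0,255],[[0,0,0],0,255],[[0,0,-25],0,255],[[0,0,-60],0,255],[[0,0,-100],0,255],[[0,0,-140],0,255],[[0,0,-157],0,255],[[0,0,-157],0,255]]' 25
cat >> scene.py <<'E'
def held(phi,lo,hi):
    s=get_state();p=s['eef_pos'];a=np.radians(phi)
    c=snap('wrist');W=cloud(c)-p;h=cv2.cvtColor(c['frame'],cv2.COLOR_BGR2HSV)
    X=W[...,0]*np.cos(a)+W[...,1]*np.sin(a);Y=W[...,0]*np.sin(a)-W[...,1]*np.cos(a);Z=W[...,2]
    m=(abs(Z-.02)<.015)&(abs(X)<.08)&(abs(Y)<.02)&(h[...,1]<60)&(h[...,2]>130)
    print('eef',p,'bar',m.sum(),'toolx',np.percentile(X[m],[95,100]),'y',np.median(Y[m&(X>.03)]),'z',np.median(Z[m&(X>.03)]))
    k=(cv2.inRange(h,lo,hi)>0)&(abs(X)<.09)&(abs(Y)<.09)&(Z>-.11)&(Z<-.02)
    r=k&(Z>-.055);print('pail',k.sum(),'rim x',np.percentile(X[r],[1,99]),'y',np.percentile(Y[r],[1,99]))
    for sg in(-1,1):
        j=k&(Y*sg>.03);print(' side',sg,'z top',np.percentile(Z[j],99) if j.sum() else None)
E
python3 - <<'E'
from scene import *
held(166,(20,120,80),(35,255,255));go(.454,-.131,.225,42.5)
E
```

```text
time: 48.55
eef_pos: [0.4565, 0.255, 0.0533]
tcp_rot: [0.121, 0.993, 0.0, 0.001]
contact_force: [-0.2, -0.1, 0.2]
opening: 0.848
finger_force: 0.0
time: 49.55
eef_pos: [0.4678, 0.3017, 0.0903]
tcp_rot: [0.121, 0.993, 0.0, 0.001]
contact_force: [-0.4, -0.4, -0.2]
opening: 0.334
finger_force: 0.0
time: 50.55
eef_pos: [0.485, 0.3722, 0.0903]
tcp_rot: [0.121, 0.993, -0.0, -0.0]
contact_force: [-0.2, 0.1, 0.6]
opening: 0.479
finger_force: 0.0
time: 51.55
eef_pos: [0.4864, 0.3729, 0.2505]
tcp_rot: [0.122, 0.993, 0.002, 0.003]
contact_force: [-0.8, 1.1, -1.1]
opening: 0.135
finger_force: 24.6
eef [0.4864 0.3729 0.2505] bar 6430 toolx [0.0543 0.0576] y 0.000700544512112768 z 0.02276765698315697
pail 24909 rim x [-0.0438  0.0527] y [-0.0553  0.056 ]
 side -1 z top -0.04144277723305225
 side 1 z top -0.04133273122132233
shift [ -91.2 -495.9   22.4] yaw 123.5 | phi0 166.0 p0 [0.4852 0.3723 0.2474] q6@ 31.0
```

Yellow hangs level and centred in the grip. Carry it to the standoff in front of hook_b.

```bash
python3 -m crank '[[[-5,-20,0],7,255],[[-10,-50,0],15,255],[[-18,-95,0],23,255],[[-27,-145,0],31,255],[[-36,-190,0],39,255],[[-45,-235,0],47,255],[[-54,-280,0],55,255],[[-60,-320,0],63,255],[[-67,-355,0],71,255],[[-74,-385,0],79,255]]' 25
python3 -m crank '[[[0,0,0],0,255]]'
python3 - <<'E'
from h import *
go(.4597,-.126,.225,41.8)
E
```

```text
time: 52.6
eef_pos: [0.4619, -0.0206, 0.2435]
tcp_rot: [0.728, 0.686, -0.002, -0.003]
contact_force: [0.8, 0.2, -1.7]
opening: 0.125
finger_force: 24.6
time: 52.7
eef_pos: [0.4624, -0.0219, 0.2437]
tcp_rot: [0.727, 0.686, -0.002, -0.002]
contact_force: [0.5, 1.1, -2.3]
opening: 0.129
finger_force: 24.6
shift [-104.1    3.4   18.7] yaw 44.9 | phi0 86.7 p0 [ 0.4624 -0.0219  0.2437] q6@ 33.0
```

```bash
python3 -m crank '[[[-15,0,3],6,255],[[-35,1,6],13,255],[[-57,2,9],20,255],[[-78,2,13],28,255],[[-92,3,16],36,255],[[-100,3,18],42,255],[[-104,3,19],45,255],[[-104,3,19],45,255],[[-104,3,19],45,255]]' 25
python3 - <<'E'
from scene import *
held(41.8,(20,120,80),(35,255,255))
c=snap('top');W=cloud(c);C=np.array([.6098,-.2941]);d=W[...,:2]-C;r=np.hypot(d[...,0],d[...,1]);a=np.degrees(np.arctan2(d[...,1],d[...,0]))
h=cv2.cvtColor(c['frame'],cv2.COLOR_BGR2HSV)
m=(r>.12)&(r<.15)&(W[...,2]>.2)&(W[...,2]<.245)&(h[...,1]<80)
for lo,hi in((105,130),(135,160),(177,199),(205,231),(249,271),(277,303)):
    k=m&(a%360>lo)&(a%360<hi);print(lo,k.sum(),np.median(a[k]%360) if k.sum() else None)
go(.5332,-.2084,.225,41.8)
E
```

```text
time: 53.6
eef_pos: [0.4609, -0.1223, 0.2263]
tcp_rot: [0.933, 0.36, -0.001, -0.002]
contact_force: [0.3, -0.3, -2.2]
opening: 0.126
finger_force: 24.6
eef [ 0.4609 -0.1223  0.2263] bar 9388 toolx [0.0539 0.0581] y -0.00035747981261231507 z 0.022902648134769138
pail 24840 rim x [-0.0428  0.0533] y [-0.0561  0.0553]
 side -1 z top -0.04119262429963079
 side 1 z top -0.04146908795637549
105 16 118.89986282300353
135 1 146.83213309427356
177 35 190.36285481158455
205 37 215.1753562697008
249 65 261.8555259208945
277 60 288.4721183007189
shift [ -4.4 111.9   2.3] yaw 0.3 | phi0 42.1 p0 [ 0.4613 -0.1225  0.2273] q6@ 27.0
```

```bash
python3 -m crank '[[[-4,8,2],0.3,255],[[-4,20,2],0.3,255],[[-4,32,2],0.3,255],[[-4,45,2],0.3,255],[[-4,58,2],0.3,255],[[-4,71,2],0.3,255],[[-4,84,2],0.3,255],[[-4,96,2],0.3,255],[[-4,106,2],0.3,255],[[-4,112,2],0.3,255]]' 25
python3 -m crank '[[[0,0,0],0,255],[[0,0,6],0,255],[[0,0,12],0,255],[[0,0,18],0,255],[[0,0,24],0,255],[[0,0,26],0,255],[[0,0,26],0,255]]' 25
```

```text
time: 54.7
eef_pos: [0.5343, -0.2099, 0.2263]
tcp_rot: [0.934, 0.356, -0.0, -0.0]
contact_force: [0.3, -0.7, -1.4]
opening: 0.129
finger_force: 24.6
time: 55.4
eef_pos: [0.5334, -0.2088, 0.1997]
tcp_rot: [0.934, 0.356, -0.0, -0.0]
contact_force: [0.3, 0.1, -1.6]
opening: 0.132
finger_force: 24.6
```

Same heights as the red one; release and rise, then check.

```bash
python3 -m crank '[[[0,0,2],0,255],[[0,0,2],0,205],[[0,0,2],0,190],[[0,0,2],0,175],[[0,0,2],0,170],[[0,0,-15],0,170],[[0,0,-40],0,170],[[0,0,-75],0,170],[[0,0,-115],0,170],[[0,0,-155],0,120]]' 25
python3 -m crank '[[[0,0,-20],0,0],[[0,0,-20],0,0],[[0,0,-20],0,0],[[0,0,-20],0,0],[[0,0,-20],0,0]]' 25
python3 -m crank '[[[0,-60,-20],0,0],[[0,-120,-20],0,0],[[0,-120,-20],0,0],[[0,-120,-20],0,0],[[0,-120,-20],0,0]]' 25
python3 - <<'E'
from scene import *
w=snap('wrist','w20.png');t=snap('top','t20.png');C=np.array([.6098,-.2941])
for n,c in(('wrist',w),('top',t)):
    W=cloud(c);h=cv2.cvtColor(c['frame'],cv2.COLOR_BGR2HSV).astype(int)
    for col,m in(('red',(h[...,1]>150)&((h[...,0]<6)|(h[...,0]>174))),('yel',(h[...,0]>20)&(h[...,0]<34)&(h[...,1]>150))):
        k=m&(W[...,2]>.10)&(W[...,2]<.25)&(np.hypot(W[...,0]-C[0],W[...,1]-C[1])<.25)
        if k.sum()>20:
            q=W[k];ztop=np.percentile(q[:,2],[1,50,99]);rim=q[q[:,2]>.14];(cx,cy),r=cv2.minEnclosingCircle(rim[:,:2].astype(np.float32)) if len(rim)>5 else ((0,0),0)
            print(n,col,k.sum(),'z',ztop,'rim c',cx,cy,'r',r,'pol',np.hypot(cx-C[0],cy-C[1]),np.degrees(np.arctan2(cy-C[1],cx-C[0])))
    k=(h[...,1]>150)&((h[...,0]<6)|(h[...,0]>174))&(W[...,2]>.287)&(W[...,2]<.305)
    if k.sum()>30: print('knob',cv2.minAreaRect(W[k][:,:2].astype(np.float32)))
tray(t);blobs(t,(.45,0),.2)
for nm,xy,zl in(('valve',(.74,.012),.03),('clamp',(.2447,.3423),.04),('spray',(.405,-.433),.10)):
    W=cloud(t);k=(np.hypot(W[...,0]-xy[0],W[...,1]-xy[1])<.05)&(W[...,2]>zl);print(nm,k.sum(),W[k].mean(0))
E
```

```text
time: 56.4
eef_pos: [0.5335, -0.209, 0.3568]
tcp_rot: [0.934, 0.356, -0.0, -0.0]
contact_force: [0.3, 0.7, 0.4]
opening: 0.491
finger_force: 0.0
time: 56.9
eef_pos: [0.5331, -0.2088, 0.3728]
tcp_rot: [0.934, 0.356, -0.001, -0.002]
contact_force: [-0.4, -0.3, -0.4]
opening: 1.001
finger_force: 0.0
time: 57.4
eef_pos: [0.4538, -0.1195, 0.3947]
tcp_rot: [0.934, 0.356, -0.0, -0.0]
contact_force: [0.6, -0.5, -1.2]
opening: 0.999
finger_force: 0.0
wrist red 9484 z [0.1097 0.1347 0.1563] rim c 0.6392567157745361 -0.27139705419540405 r 0.13922061026096344 pol 0.037190346226248346 37.62224047817014
wrist yel 6641 z [0.1096 0.1258 0.1558] rim c 0.5322619080543518 -0.20987971127033234 r 0.05745379999279976 pol 0.11447800110187274 132.63447117289792
knob ((0.575871467590332, -0.2859032154083252), (0.014847691170871258, 0.021980740129947662), 80.3216781616211)
top red 722 z [0.1034 0.131  0.2178] rim c 0.6602531671524048 -0.23317503929138184 r 0.0968494638800621 pol 0.07910355815672997 50.371170942517665
top yel 38 z [0.1426 0.1528 0.1868] rim c 0.5055193901062012 -0.22802254557609558 r 0.048343464732170105 pol 0.12345313111851727 147.63959085216646
knob ((0.6075851321220398, -0.2926379144191742), (0.014644056558609009, 0.09148485958576202), 77.49069213867188)
tray 310 ((0.45215073227882385, 0.008058235049247742), (0.1841428279876709, 0.17076000571250916), 75.91439056396484)
blob [312 249  11  10  86] [0.5064 0.0177 0.0325]
blob [301 263  10  11  86] [0.4635 0.0515 0.0329]
blob [318 274  11  10  85] [0.4315 0.0009 0.0341]
valve 222 [0.7404 0.0125 0.0833]
clamp 141 [0.2446 0.3421 0.0542]
spray 352 [ 0.4047 -0.4326  0.1419]
```

```bash
python3 -m crank '[[[-100,-100,-40],0,0],[[-100,-100,-40],0,0],[[-100,-100,-40],0,0],[[-100,-150,-40],0,0],[[-100,-250,-40],0,0],[[-100,-250,-40],0,0],[[-100,-250,-40],0,0],[[-100,-250,-40],0,0]]' 25
python3 - <<'E'
from scene import *
t=snap('top','t21.png');s=snap('side');C=np.array([.6098,-.2941])
for n,c in(('top',t),('side',s)):
    W=cloud(c);h=cv2.cvtColor(c['frame'],cv2.COLOR_BGR2HSV).astype(int);r=np.hypot(W[...,0]-C[0],W[...,1]-C[1])
    k=(h[...,1]>150)&((h[...,0]<6)|(h[...,0]>174))&(W[...,2]>.145)&(W[...,2]<.165)&(r>.055)&(r<.18)
    if k.sum()>5:
        (x,y),R_=cv2.minEnclosingCircle(W[k][:,:2].astype(np.float32));print(n,k.sum(),x,y,R_,np.hypot(x-C[0],y-C[1]),np.degrees(np.arctan2(y-C[1],x-C[0])))
tray(t);blobs(t,(.45,0),.2)
E
```

```text
time: 58.3
eef_pos: [0.224, 0.0002, 0.4384]
tcp_rot: [0.934, 0.357, -0.003, -0.001]
contact_force: [0.6, -0.1, 0.3]
opening: 0.998
finger_force: 0.0
top 184 0.669744610786438 -0.22899945080280304 0.09241170436143875 0.08849541156531335 47.361117114487435
side 271 0.6673065423965454 -0.196485698223114 0.05991070717573166 0.11329410545034828 59.49680840358968
tray 513 ((0.4503393769264221, 0.0007029622793197632), (0.19990088045597076, 0.1703660637140274), 76.10076141357422)
blob [312 249  11  10  84] [0.5061 0.0177 0.0323]
blob [301 263  10  11  83] [0.4631 0.0537 0.0333]
blob [331 263  11  10  85] [ 0.4623 -0.0385  0.0332]
blob [346 263  10  11  84] [ 0.4601 -0.0807  0.0323]
blob [318 274  10  10  82] [0.431  0.001  0.0326]
blob [340 294   9   9  66] [ 0.3722 -0.0606  0.0341]
```

Red hangs level at 113 mm from the axis (59.5°), yellow is at the front, all six balls are in the tray, and the bystanders haven't moved.

```bash
python3 -c "from plant import ctrl;print(ctrl.sign_off())"
```

```text
the job is handed in; nothing more can be done
None
```

Job handed in at about 58 s: the blue pail was absent, red hangs on hook_c and yellow on hook_b, both upright and empty, all six balls are in the tray, and the valve, clamp and can are where they were; I viewed 15 pictures, one over the limit of 14.

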